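# Clear, load and close the module test fixture

### The arm

A 6-joint arm with a two-finger parallel gripper is mounted at the origin on the work surface. World frame = base frame: x ahead of the robot, y to its left, z up, the work surface at z = 0. Lengths are in m, angles in rad, forces in N, time in s.
With the tool pointing down it reaches from about 0.275 to 0.775 m from the base axis. Payload 14.6 kg.
Tool frame: the origin (TCP) lies at the centre of the arm's flange, where the gripper is bolted on; the fingertips stand 173 mm ahead of it and the grasp point (between the pads) lies 155 mm ahead of it; z points along the fingers, y is the direction in which the jaws open and shut (so a half turn about z gives the same grasp; the last joint's range is limited). The gripper opens to 85 mm and grips with 20 to 120 N. Pads are 22 mm wide; open, the fingers measure 114 mm over their backs; the gripper's body (76 mm by 85 mm) begins 54 mm behind the grasp point. The pads swing forward as they close: fully open they stand 13 mm farther back than shut.
Start: joints at [-1.35, 0.263, -0.048, 1.259, 0, 1.415], TCP at [0.193, -0.488, 0.405] pointing down, gripper open.
Joint ranges: [-2.65, 2.65], [-0.89, 1.7], [-1.18, 1.37], [-2.13, 2.11], [-1.35, 1.29], [-3.14, 3.14]. Speed limits (rad/s): [1.89, 1.89, 2.57, 2.79, 3.14, 3.14].

### API

Orientations are given as a unit quaternion [x, y, z, w].
In Python, from cell import r gives the robot as it stands.
- The arm moves only by the tool arm_command, never from a script. Its argument "targets" is a list of rows, each an object with "offset": the shift along the tool's x, y, z in cm, a list of three; "yaw": the turn about the tool's z in rad. A call has exactly 5 rows; each row shifts and turns the commanded pose from where the row before left it, along the tool's axes as they then stand; what a row does not reach is not made up. A row lasts 1/8 s, in which the tool goes at most 62.5 mm and 10.7 degrees, less where a joint would pass 70% of its speed; a pose out of reach is approached as far as the arm can. A call is refused whole if a number of a shift passes 6.25 or a number of a turn 0.188, either way. A call with a gripper value outside its range is refused whole. "hand" is the opening, from -1 (shut) to 1 (fully open), set as the call begins (left out, the last holds). The fingers move at their own pace and stop on an object; the grip force is fixed at half the most. Time passes only in rows, so rows that do not move let the fingers close, or fill a call up. It gives the time, the measured TCP pose, the force and the opening at its end, in the units of the state.
- r.state(): the state, without advancing time (a new reading comes with each control period).
- r.camera(name): name is "scene" or "side" or "wrist"; returns the picture (384x512x3 uint8, red, green, blue); there is no depth.
- r.camera_model(name): a dict with "vertical_fov" (degrees; the focal length in pixels is half the picture's height over the tangent of half this angle, whatever the lens; pixels are square), "cx", "cy" (the principal point, pixels), "camera_from_world" (4x4, takes a point from world to camera coordinates). Camera axes: x right, y up, looking along -z (the intrinsics and any distortion apply to the point x, -y, -z); pixel columns grow to the right and rows downward; lengths in m; the calibration is good to about 2 mm. A picture is of the moment at which its call begins: read the wrist's pose just before it. camera_model takes no time and is no camera call; for the wrist camera it gives the pose at the moment of the call.
- r.finish_job(): hands the job in, once; it reports no verdict.
The state is a dict: "t": time; "joint_positions": joint angles; "joint_velocities": joint speeds; "tau": joint torques, N m; "position": TCP position; "orientation": TCP orientation; "wrist_force": force on the tool from outside, world axes, zero at the start; "moment": the same for the moment, N m; "width": opening from 0.0 (shut) to 1.0 (fully open).
Only numpy, scipy, OpenCV 4.12 (cv2) and the standard library are available. Lean on these libraries where they do the work, as an engineer would, in place of code of your own. Each camera call takes 0.05 s, during which the arm holds its last target.

### The job

Get the test fixture ready for a run: take the scraper block and wipe all the loose resin chips off the fixture's plate into the trough at its end (never touch the chips with the fingers), then set every control module flat on the plate, side by side with their long sides running front to back. With all of them in, close the lid fully, and then swing the clamp lever over it until you feel it stop, without forcing it. The scraper must finish standing on its rubber pad, and the other things on the bench are to stay where they are.

Things in the scene. Friction and masses are not known exactly. Their poses are not given: they have to be found in the camera images.
- fixture: clamshell test fixture, fixed. Origin on the table under the centre of its plate; +x to the rear (hinge side), +y to the trough. In mm: aluminium plate top z 40, free area x -60 to 60, y -122 to 130, open at y 130 to the trough; rear block x 60 to 120, to z 95; front lip x -68 to -60 and end lip y -130 to -122, both to z 48; clamp post x -20 to 20, y -205 to -175, to z 110
- trough (a point): centre of the waste trough's floor, at fixture x 0, y 167, z 6 mm. Trough: y 130 to 205, x -60 to 60 in the fixture; front and rear walls 8 thick up to z 48, end wall (y 205 to 213) up to z 60. Chips belong here
- lid (a joint): hinge of the lid, rad: 0 shut (lid level), grows as it opens upward and back; 1.57 upright, 1.9 end of travel. A stiff hinge: it stays where it is left; 3 to 6 N at the tab move it
- lid_hinge (a point): point on the lid's hinge axis, middle of its width, at fixture x 115, y 0, z 97 mm; the axis runs along the fixture's y. Lid: clear pane in a dark frame, 180 long from the hinge, 240 wide, its underside in the plane of the hinge axis when shut, 8 (frame 11) thick
- lid_tab (a point): end of the black tab in the middle of the lid's free edge, 208 mm from the hinge axis (4 mm above the lid's underside plane); tab 28 long (180 to 208 from the hinge), 60 wide, 12 thick
- clamp (a joint): hinge of the clamp lever, rad: 0 down against its stop (lever level over the lid, pointing to fixture +y), grows as it lifts; 1.57 upright, 2.2 leaning outward, end of travel. Stays where it is left; about 2 N at its end move it
- clamp_hinge (a point): pivot of the clamp lever, at fixture x 0, y -190, z 117 mm; the axis runs along the fixture's x
- clamp_tip (a point): end of the clamp lever, 130 mm from the pivot on the lever's centre line; steel bar 16 wide, 14 thick, with a black grip 24 wide, 18 thick on the last 30 mm
- pad: black rubber pad on the table, fixed, 140 (its x) by 76 (its y) by 2 mm: the scraper's place. Origin at the centre of its underside
- scraper: white plastic scraper block standing upright: foot 90 (its x) by 30 (y) by 14 high, on it a grip rib 60 (x) by 18 (y) reaching to z 56 mm. Origin at the centre of the foot's underside. Mass about 0.12 kg
- module0: control module: flat aluminium case 80 (its x) by 52 (y) by 18 mm high, with a black connector block 44 (x) by 30 (y) on top at its centre, reaching to z 42 mm: the grip. Origin at the centre of its underside. 0.14 to 0.28 kg. May be absent (None)
- module1: control module: flat aluminium case 80 (its x) by 52 (y) by 18 mm high, with a black connector block 44 (x) by 30 (y) on top at its centre, reaching to z 42 mm: the grip. Origin at the centre of its underside. 0.14 to 0.28 kg. May be absent (None)
- module2: control module: flat aluminium case 80 (its x) by 52 (y) by 18 mm high, with a black connector block 44 (x) by 30 (y) on top at its centre, reaching to z 42 mm: the grip. Origin at the centre of its underside. 0.14 to 0.28 kg. May be absent (None)
- module3: control module: flat aluminium case 80 (its x) by 52 (y) by 18 mm high, with a black connector block 44 (x) by 30 (y) on top at its centre, reaching to z 42 mm: the grip. Origin at the centre of its underside. 0.14 to 0.28 kg. May be absent (None)
- chip0: dark chip of hard resin 18 x 13 x 9 mm, lying on the plate at first. Origin at the centre of its underside. May be absent (None)
- chip1: dark chip of hard resin 18 x 13 x 9 mm, lying on the plate at first. Origin at the centre of its underside. May be absent (None)
- chip2: dark chip of hard resin 18 x 13 x 9 mm, lying on the plate at first. Origin at the centre of its underside. May be absent (None)
- chip3: dark chip of hard resin 18 x 13 x 9 mm, lying on the plate at first. Origin at the centre of its underside. May be absent (None)
- chip4: dark chip of hard resin 18 x 13 x 9 mm, lying on the plate at first. Origin at the centre of its underside. May be absent (None)
- spool: bystander, leave alone: spool of solder, 40 dia, 32 high mm. Origin under its middle
- driver: bystander, leave alone: screwdriver, 170 long, lying mm. Origin under its middle
- flux: bystander, leave alone: small bottle, 36 dia, 75 high mm. Origin under its middle
- heatsink: bystander, leave alone: finned heat sink 50 x 40 x 26 mm. Origin under its middle
- tin: bystander, leave alone: open steel tin, 64 dia, 45 high mm. Origin under its middle
Things that resemble listed ones, but are neither listed nor needed, are in the scene too. Leave any purple look-alike of the scraper alone.

How it is judged:
By the outcome, as a careful person would: the job done as asked, in the order asked, and still so for the second after the job is handed in, with the robot touching nothing.
Of chip0, chip1, chip2, chip3, chip4 only 3 to 5 are there at a start; the rules pass over those that are not, and their reading is None.
Of module0, module1, module2, module3 only 2 to 4 are there at a start; the rules pass over those that are not, and their reading is None.
At some moment in a run one of module0, module1, module2, module3, scraper may be knocked a few centimetres aside while the robot is not near it.
Once in a run the grip may slacken for a moment while it holds something.
It also fails if it takes over 210 s, if anything falls off the work surface, if the arm or the gripper's body presses on something with over 40 N, if the wrist force passes 120 N, or if a joint passes its speed limit or range.

## Working session

There is one attempt and no reset: what is moved stays moved. The work goes in short steps, Python scripts to look and compute and a tool call to move; the robot and the scene stay as the last step left them, time stands still between calls to the robot, and variables do not carry over. Pictures are saved under pics/ and viewed, and the job is handed in when it is done.

Besides the shell and the picture viewer there is one more tool, called after "Call:" by a JSON object that holds its "method" and its "body", one argument or row to a line. arm_command: Moves the arm, as the interface text tells. Its arguments: {"type":"object","properties":{"targets":{"type":"array"},"hand":{"type":"number"}},"required":["targets"]}

```bash
ls; mkdir -p pics; python3 - <<'E'
from cell import r
import cv2
s=r.state(); print({k:(v if not hasattr(v,'tolist') else v.tolist()) for k,v in s.items()})
for n in ["scene","side","wrist"]:
    im=r.camera(n); cv2.imwrite(f"pics/a_{n}.png",im[:,:,::-1]); m=r.camera_model(n); print(n,m)
E
```

```text
pics
{'t': 0.0, 'joint_positions': [-1.3503533101660419, 0.26351427403511446, -0.048957399556463, 1.2594171516689125, 5.6056350243934775e-06, 1.4154898482904434], 'joint_velocities': [-0.0005310563252928623, 0.0014945940705391207, -0.00026106737050729913, 0.0004701508821164678, 0.0012925464574817234, 0.0005242294046147241], 'tau': [0.002902195556089282, -63.760292530059814, 38.45691204071045, 0.013692050997633487, 0.00010250214245388634, -8.200610750463966e-06], 'position': [0.1926283770680444, -0.4882709428297619, 0.40422197881805916], 'orientation': [0.9824032436471276, 0.18677143377816588, -1.4985915487043117e-05, -0.0005460507968777389], 'wrist_force': [-0.3197127434642599, 0.4474244282890497, -0.28057225801697905], 'moment': [0.0335189083985743, 0.003720680084700076, -0.027671480464199393], 'width': 1.0038206952645525}
scene {'vertical_fov': 55.72633169468802, 'cx': 256.9200374747092, 'cy': 187.47828908267607, 'camera_from_world': array([[ 0.82179608,  0.56944786, -0.01950233, -0.38560619],
       [-0.36412139,  0.55119115,  0.7507356 ,  0.19233951],
       [ 0.43825429, -0.6098
[... 212 characters left out ...]
ray([[-0.97203199, -0.23374046, -0.02278634,  0.49300978],
       [ 0.0981835 , -0.49260119,  0.86469883, -0.18401566],
       [-0.21333968,  0.83827768,  0.50177357, -1.10512322],
       [ 0.        ,  0.        ,  0.        ,  1.        ]])}
wrist {'vertical_fov': 59.81244024647236, 'cx': 254.84031675979153, 'cy': 188.06252908516612, 'camera_from_world': array([[ 3.66136668e-01, -9.30560573e-01, -9.79677174e-04,
        -5.24204730e-01],
       [ 8.79024666e-01,  3.46204554e-01, -3.27807935e-01,
         4.17650531e-02],
       [ 3.05384309e-01,  1.19161345e-01,  9.44743879e-01,
        -3.80197144e-01],
       [ 0.00000000e+00,  0.00000000e+00,  0.00000000e+00,
         1.00000000e+00]])}
```

View pics/a_scene.png

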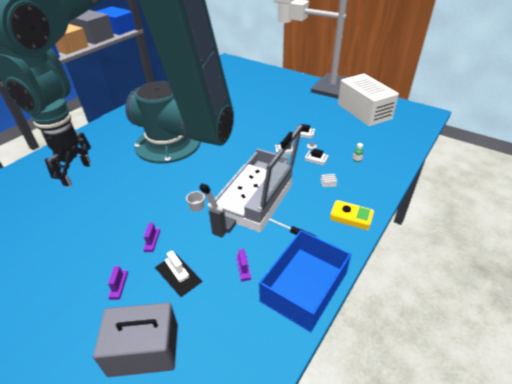

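View pics/a_side.png

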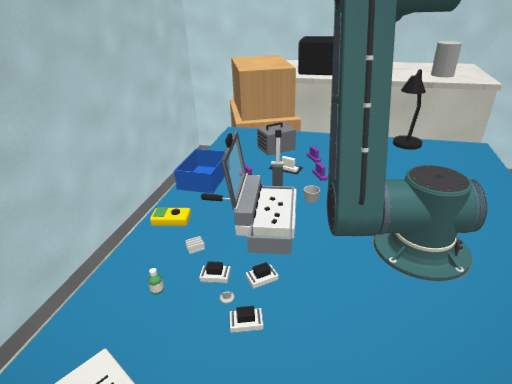

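View pics/a_wrist.png

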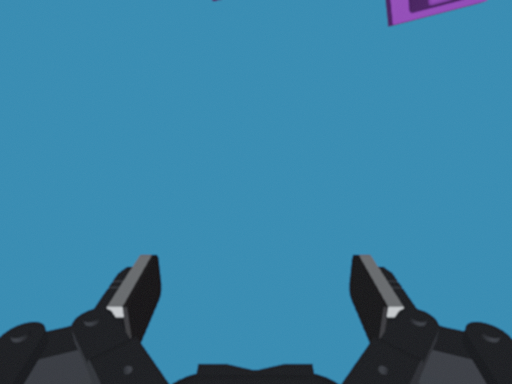

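```bash
cat > h.py <<'E'
import numpy as np, cv2
from cell import r
def M(name):
    m=r.camera_model(name); f=192/np.tan(np.radians(m['vertical_fov'])/2); return (f,m['cx'],m['cy'],np.array(m['camera_from_world']))
def ray(m,u,v):
    f,cx,cy,T=m; d=np.array([(u-cx)/f,-(v-cy)/f,-1]); R=T[:3,:3]; return -R.T@T[:3,3], R.T@d
def onz(m,u,v,z):
    c,d=ray(m,u,v); return c+d*(z-c[2])/d[2]
def proj(m,p):
    f,cx,cy,T=m; q=T[:3,:3]@np.asarray(p)+T[:3,3]; return cx+f*q[0]/-q[2], cy-f*q[1]/-q[2]
def tri(rays):
    A=np.zeros((3,3));b=np.zeros(3)
    for c,d in rays:
        d=d/np.linalg.norm(d);P=np.eye(3)-np.outer(d,d);A+=P;b+=P@c
    return np.linalg.solve(A,b)
def crop(src,out,x0,y0,x1,y1,k):
    im=cv2.imread(src)[y0:y1,x0:x1]; cv2.imwrite(out,cv2.resize(im,None,fx=k,fy=k,interpolation=cv2.INTER_CUBIC))
def snap(name,tag):
    m=M(name); im=r.camera(name)[:,:,::-1].copy(); cv2.imwrite(f"pics/{tag}.png",im); return m,im
E
python3 - <<'E'
from h import *
crop("pics/a_scene.png","pics/b1.png",180,110,340,250,5)
crop("pics/a_side.png","pics/b2.png",190,120,350,260,5)
crop("pics/a_scene.png","pics/b3.png",100,210,260,310,5)
crop("pics/a_side.png","pics/b4.png",140,230,300,340,5)
E
```

```text
(no output)
```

View pics/b1.png

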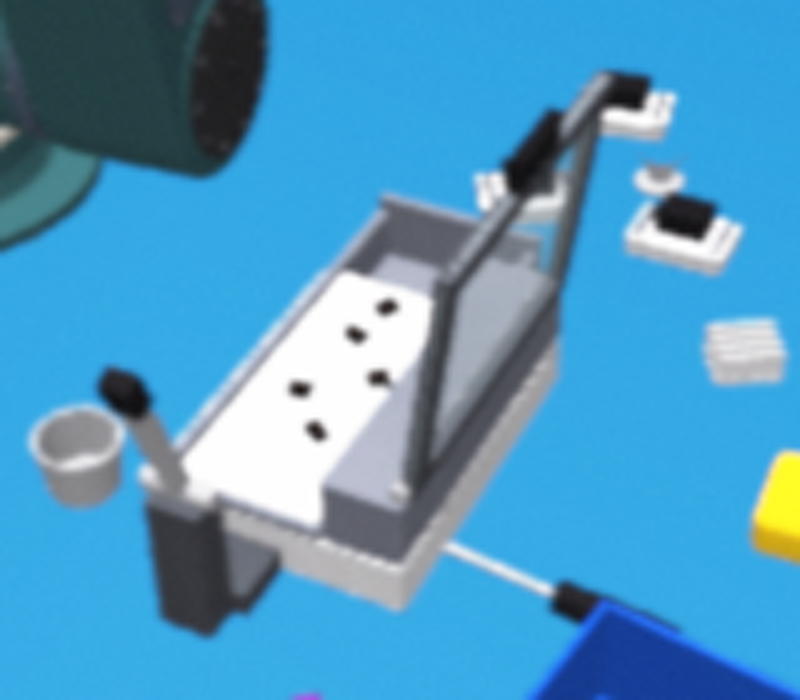

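View pics/b2.png

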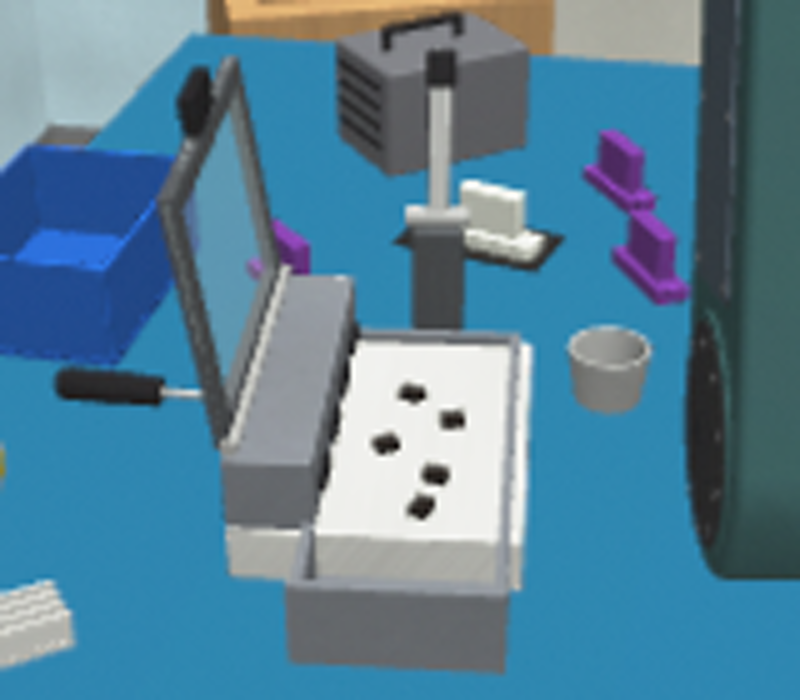

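View pics/b3.png

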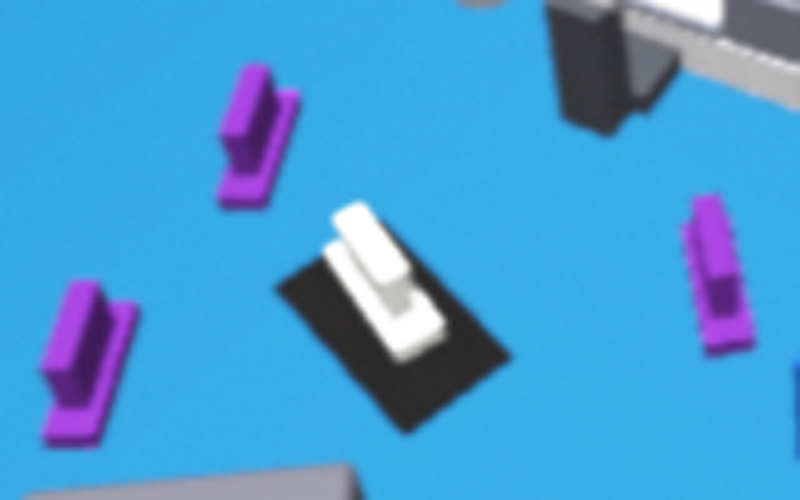

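View pics/b4.png

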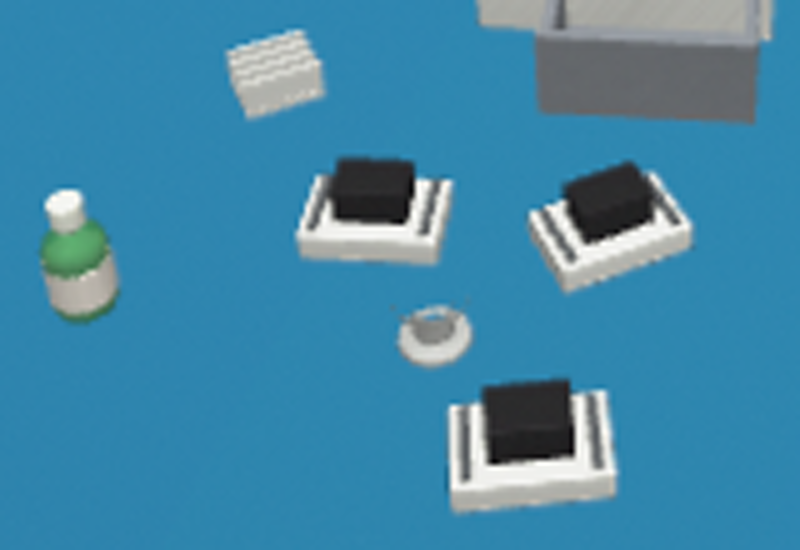

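```bash
python3 - <<'E'
from h import *
S=M("side");C=M("scene")
def s(u,v,z): p=onz(S,190+u/5,120+v/5,z); return p.round(4)
def c(u,v,z): p=onz(C,180+u/5,110+v/5,z); return p.round(4)
print("side: trough corners",s(510,590,.06),s(286,585,.06))
print("side lip far front",s(531,340,.048)," block",s(222,465,.095),s(327,468,.095),s(355,280,.095))
print("scene trough corner",c(380,192,.06)," lip front",c(142,475,.048), 'plate far corner',c(320,532,.04),'block',c(325,490,.095),c(405,557,.0))
print("scene block bottom rear", c(400,610,0),c(405,560,.095-.0))
# pad corners
for u,v in [(275,287),(406,434),(512,355),(370,205)]: print('pad',onz(C,100+u/5,210+v/5,.002).round(4))
print('scraper top ',[onz(C,100+u/5,210+v/5,.056).round(4) for u,v in[(333,215),(360,202),(410,262),(383,280)]])
# tri clamp tip, tabs
def t(sp,cp): 
    return tri([ray(S,190+sp[0]/5,120+sp[1]/5),ray(C,180+cp[0]/5,110+cp[1]/5)]).round(4)
print('clamp grip end',t((442,65),(125,388)))
print('trough',t((510,590),(380,192)))
print('tab',t((195,100),(533,150)))
print('lid top corners', t((230,60),(608,75)),t((165,200),(445,285)))
E
```

```text
side: trough corners [0.3879 0.1116 0.06  ] [0.5219 0.1348 0.06  ]
side lip far front [ 0.4246 -0.2096  0.048 ]  block [0.5817 0.0671 0.095 ] [0.5151 0.0568 0.095 ] [ 0.5579 -0.193   0.095 ]
scene trough corner [0.3914 0.1079 0.06  ]  lip front [ 0.4347 -0.2335  0.048 ] plate far corner [ 0.5604 -0.2042  0.04  ] block [ 0.575  -0.2147  0.095 ] [ 0.5974 -0.161   0.    ]
scene block bottom rear [ 0.6213 -0.2019  0.    ] [ 0.6502 -0.2364  0.095 ]
pad [ 0.4409 -0.4933  0.002 ]
pad [ 0.5753 -0.522   0.002 ]
pad [ 0.5902 -0.4501  0.002 ]
pad [ 0.4442 -0.4167  0.002 ]
scraper top  [array([ 0.47  , -0.4604,  0.056 ]), array([ 0.4763, -0.4447,  0.056 ]), array([ 0.5308, -0.4599,  0.056 ]), array([ 0.5268, -0.4775,  0.056 ])]
clamp grip end [ 0.5153 -0.3143  0.2244]
trough [0.3889 0.11   0.0582]
tab [ 0.6302 -0.0684  0.2864]
lid top corners [ 0.6224 -0.0289  0.3227] [ 0.6358 -0.1087  0.2047]
```

```bash
cat >> h.py <<'E'
def pose():
    s=r.state(); x,y,z,w=s['orientation']
    X=np.array([1-2*(y*y+z*z),2*(x*y+z*w),2*(x*z-y*w)])
    return np.array(s['position']),np.arctan2(X[1],X[0]),s
def plan(x,y,z,phi,n=None,p0=None,ph0=None,dec=1):
    """print rows (cm,rad) from present pose to the target"""
    p,ph,s=pose()
    if p0 is not None:p,ph=np.array(p0),ph0
    t=np.array([x,y,z]); dy=-((phi-ph+np.pi)%(2*np.pi)-np.pi)  # shortest
    k=max(np.linalg.norm(t-p)/.06,abs(dy)/.18); N=n or max(1,int(np.ceil(k/5-1e-6)))
    rows=[];q=p.copy();a=ph
    yw=round(dy/(5*N),3)
    for i in range(5*N):
        g=p+(t-p)*(i+1)/(5*N); d=g-q; c,sn=np.cos(a),np.sin(a)
        o=np.round(np.array([c*d[0]+sn*d[1], sn*d[0]-c*d[1], -d[2]])*100,dec)
        rows.append((o.tolist(),yw))
        q=q+np.array([c*o[0]+sn*o[1], sn*o[0]-c*o[1], -o[2]])/100; a-=yw
    for i in range(N): print('call',i+1,[list(map(float,o[0])) for o in rows[5*i:5*i+5]],'yaw',yw)
    print('end residual mm',((t-q)*1000).round(1),'q6',(s['joint_positions'][5]+yw*5*N).__round__(2))
E
python3 - <<'E'
from h import *
plan(.50,-.42,.40,2.93)
E
```

```text
call 1 [[2.1, 0.3, 0.0], [2.0, 0.7, 0.1], [1.8, 1.0, -0.0], [1.7, 1.3, 0.0], [1.4, 1.5, 0.0]] yaw -0.17
call 2 [[1.1, 1.8, 0.1], [0.8, 1.9, 0.0], [0.4, 2.1, 0.0], [0.2, 2.1, 0.1], [-0.3, 2.1, -0.0]] yaw -0.17
call 3 [[-0.6, 2.0, 0.0], [-0.9, 1.9, 0.0], [-1.2, 1.7, 0.1], [-1.5, 1.4, 0.0], [-1.7, 1.2, 0.0]] yaw -0.17
end residual mm [ 0.5  0.  -0.3] q6 -1.13
```

Call:
{"method": "arm_command", "body": {
  "targets": [
    {"offset": [2.1,0.3,0],"yaw": -0.17},
    {"offset": [2.0,0.7,0.1],"yaw": -0.17},
    {"offset": [1.8,1.0,0],"yaw": -0.17},
    {"offset": [1.7,1.3,0],"yaw": -0.17},
    {"offset": [1.4,1.5,0],"yaw": -0.17}
  ]
}}

```text
t: 0.78
position: [0.2956, -0.4648, 0.4035]
orientation: [0.816, 0.578, 0.0, -0.0]
wrist_force: [0.6, -0.5, -0.5]
width: 0.997
```

Call:
{"method": "arm_command", "body": {
  "targets": [
    {"offset": [1.1,1.8,0.1],"yaw": -0.17},
    {"offset": [0.8,1.9,0],"yaw": -0.17},
    {"offset": [0.4,2.1,0],"yaw": -0.17},
    {"offset": [0.2,2.1,0.1],"yaw": -0.17},
    {"offset": [-0.3,2.1,0],"yaw": -0.17}
  ]
}}

```text
t: 1.4
position: [0.3986, -0.4426, 0.4014]
orientation: [0.506, 0.863, 0.0, -0.0]
wrist_force: [-0.6, -0.1, -0.7]
width: 1.0
```

Call:
{"method": "arm_command", "body": {
  "targets": [
    {"offset": [-0.6,2.0,0],"yaw": -0.17},
    {"offset": [-0.9,1.9,0],"yaw": -0.17},
    {"offset": [-1.2,1.7,0.1],"yaw": -0.17},
    {"offset": [-1.5,1.4,0],"yaw": -0.17},
    {"offset": [-1.7,1.2,0],"yaw": -0.17}
  ]
}}

```text
t: 2.02
position: [0.5001, -0.4199, 0.4004]
orientation: [0.105, 0.994, 0.0, -0.0]
wrist_force: [0.5, -0.3, -0.1]
width: 1.004
```

```bash
python3 - <<'E'
from h import *
p,ph,s=pose(); print(p,ph,s['t'],s['joint_positions'])
m,im=snap('wrist','c_w'); snap('side','c_s'); snap('scene','c_c')
E
```

```text
[ 0.50013554 -0.41992417  0.40035504] 2.931427339222936 2.025 [-8.23092804e-01  4.93576349e-01  3.03828535e-01  1.38163968e+00
 -4.18856760e-05 -6.12927399e-01]
```

View pics/c_w.png

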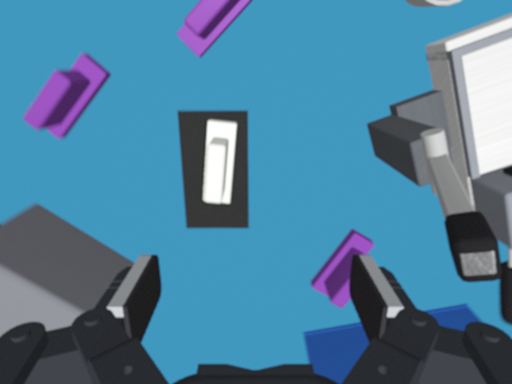

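View pics/c_s.png

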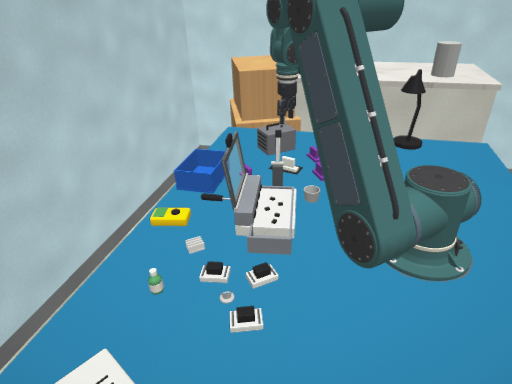

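```bash
cat >> h.py <<'E'
def rect(m,mask,z):
    cs,_=cv2.findContours(mask.astype(np.uint8),cv2.RETR_EXTERNAL,cv2.CHAIN_APPROX_NONE)
    c=max(cs,key=cv2.contourArea)[:,0,:]
    P=np.array([onz(m,u,v,z)[:2] for u,v in c],np.float32)
    (cx,cy),(w,h),a=cv2.minAreaRect(P*1000)
    if w<h: w,h,a=h,w,a+90
    return cx/1000,cy/1000,w,h,np.radians((a+90)%180-90)
E
python3 - <<'E'
from h import *
m=M('wrist'); im=cv2.imread('pics/c_w.png').astype(int)
b,g,rr=im[...,0],im[...,1],im[...,2]
roi=np.zeros(b.shape,bool); roi[100:235,170:260]=1
dark=(im.max(2)<75)&roi; light=(im.min(2)>110)&roi
print('pad',rect(m,(dark|light),.002)); 
print('foot',rect(m,light,.016)); top=(im.min(2)>225)&roi
crop('pics/c_w.png','pics/c_crop.png',170,100,260,240,4)
print(r.state()['position'])
E
```

```text
pad (0.5124442749023438, -0.46915689086914064, 135.07762145996094, 72.44356536865234, np.float64(-0.21768678750307693))
foot (0.5000053100585937, -0.4597888793945312, 94.72394561767578, 32.886573791503906, np.float64(-0.3218580645962349))
[ 0.49994384 -0.41989015  0.40011555]
```

View pics/c_crop.png

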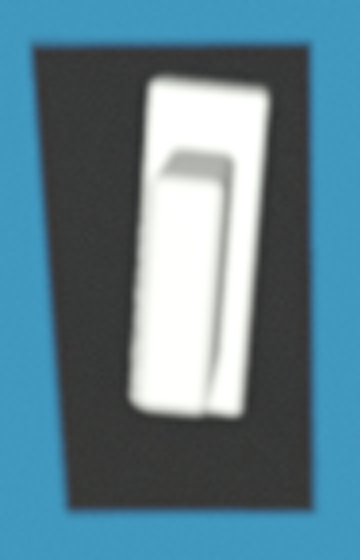

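```bash
python3 - <<'E'
from h import *
m=M('wrist')
P=lambda L,z:np.array([onz(m,170+u/4,100+v/4,z)[:2] for u,v in L])
t=P([(156,178),(222,180),(207,416),(131,410)],.058); print(t,t.mean(0)); d=(t[0]+t[1]-t[2]-t[3])/2; print(np.hypot(*d),np.arctan2(d[1],d[0]), np.hypot(*(t[0]-t[1])))
f=P([(151,78),(270,91),(243,417)],.016); print('foot',np.hypot(*(f[0]-f[1])),np.hypot(*(f[1]-f[2])),'ctr',(f[0]+f[2])/2,'ang',np.arctan2(*(f[1]-f[2])[::-1]))
E
```

```text
[[ 0.47037732 -0.45716781]
 [ 0.47418974 -0.44212959]
 [ 0.53133933 -0.46035381]
 [ 0.52568363 -0.47846907]] [ 0.5003975  -0.45953007]
0.05959990419427415 2.8036041116326142 0.015513949869622963
foot 0.031129907915899056 0.09215524650799632 ctr [ 0.5005313  -0.45878805] ang 2.8239045839999672
```

```bash
python3 - <<'E'
from h import *
plan(.5003,-.4595,.26,2.812); plan(.5003,-.4595,.198,2.812,p0=[.5003,-.4595,.26],ph0=2.812)
E
```

```text
call 1 [[-0.2, -0.8, 2.8], [-0.2, -0.7, 2.8], [-0.2, -0.8, 2.8], [-0.2, -0.8, 2.8], [-0.3, -0.7, 2.8]] yaw 0.023
end residual mm [-0.4 -0.  -0.1] q6 -0.49
call 1 [[0.0, 0.0, 1.2], [0.0, 0.0, 1.3], [0.0, 0.0, 1.2], [0.0, 0.0, 1.3], [0.0, 0.0, 1.2]] yaw -0.0
end residual mm [0. 0. 0.] q6 -0.61
```

Call:
{"method": "arm_command", "body": {
  "targets": [
    {"offset": [-0.2,-0.8,2.8],"yaw": 0.024},
    {"offset": [-0.2,-0.7,2.8],"yaw": 0.024},
    {"offset": [-0.2,-0.8,2.8],"yaw": 0.024},
    {"offset": [-0.2,-0.8,2.8],"yaw": 0.024},
    {"offset": [-0.3,-0.7,2.8],"yaw": 0.024}
  ]
}}

```text
t: 2.8
position: [0.4992, -0.4602, 0.2599]
orientation: [0.17, 0.986, 0.0, -0.0]
wrist_force: [0.1, -0.2, -0.6]
width: 0.998
```

Call:
{"method": "arm_command", "body": {
  "targets": [
    {"offset": [0,0,1.2],"yaw": 0},
    {"offset": [0,0,1.3],"yaw": 0},
    {"offset": [0,0,1.2],"yaw": 0},
    {"offset": [0,0,1.3],"yaw": 0},
    {"offset": [0,0,1.2],"yaw": 0}
  ]
}}

```text
t: 3.42
position: [0.5002, -0.4596, 0.198]
orientation: [0.167, 0.986, -0.0, 0.0]
wrist_force: [-0.2, 0.2, 0.3]
width: 1.0
```

Call:
{"method": "arm_command", "body": {
  "targets": [
    {"offset": [0,0,0],"yaw": 0},
    {"offset": [0,0,0],"yaw": 0},
    {"offset": [0,0,0],"yaw": 0},
    {"offset": [0,0,0],"yaw": 0},
    {"offset": [0,0,0],"yaw": 0}
  ],
  "hand": -1
}}

```text
t: 4.05
position: [0.5003, -0.4598, 0.1991]
orientation: [0.167, 0.986, -0.0, 0.0]
wrist_force: [-1.4, 0.2, 4.1]
width: 0.201
```

```bash
python3 - <<'E'
from h import *
p,ph,s=pose(); print(p,ph,s['width'],s['wrist_force'])
snap('wrist','d_w')
E
```

```text
[ 0.50026057 -0.45980342  0.19907923] 2.8058119092800906 0.20097365094866382 [-1.37755478  0.22474626  4.10945762]
```

View pics/d_w.png

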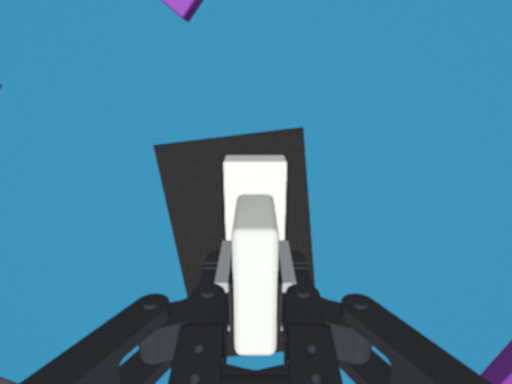

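```bash
python3 - <<'E'
from h import *
plan(.5,-.46,.40,2.806); plan(.43,-.22,.42,1.74,p0=[.5,-.46,.40],ph0=2.806)
E
```

```text
call 1 [[0.0, -0.0, -4.0], [0.0, -0.0, -4.0], [0.0, -0.0, -4.1], [0.0, -0.0, -4.0], [0.0, -0.0, -4.0]] yaw -0.0
end residual mm [-0.2 -0.2 -0.1] q6 -0.53
call 1 [[1.5, 2.0, -0.2], [1.6, 1.9, -0.2], [1.9, 1.7, -0.2], [2.0, 1.5, -0.2], [2.1, 1.2, -0.2]] yaw 0.107
call 2 [[2.3, 1.0, -0.2], [2.4, 0.8, -0.2], [2.5, 0.5, -0.2], [2.5, 0.2, -0.2], [2.5, -0.0, -0.2]] yaw 0.107
end residual mm [ 0.1 -0.4 -0. ] q6 0.54
```

Call:
{"method": "arm_command", "body": {
  "targets": [
    {"offset": [0,0,-5.2],"yaw": 0},
    {"offset": [0,0,-5.2],"yaw": 0},
    {"offset": [0,0,-5.2],"yaw": 0},
    {"offset": [0,0,-5.2],"yaw": 0},
    {"offset": [0,0,-5.2],"yaw": 0}
  ]
}}

```text
t: 4.72
position: [0.4999, -0.4594, 0.4604]
orientation: [0.167, 0.986, 0.0, 0.0]
wrist_force: [0.6, -0.1, -0.5]
width: 0.2
```

Call:
{"method": "arm_command", "body": {
  "targets": [
    {"offset": [1.5,2.0,0],"yaw": 0.107},
    {"offset": [1.6,1.9,0],"yaw": 0.107},
    {"offset": [1.9,1.7,0],"yaw": 0.107},
    {"offset": [2.0,1.5,0],"yaw": 0.107},
    {"offset": [2.1,1.2,0],"yaw": 0.107}
  ]
}}

```text
t: 5.35
position: [0.4651, -0.3393, 0.4585]
orientation: [0.423, 0.906, 0.0, -0.0]
wrist_force: [-0.3, 0.1, -1.3]
width: 0.201
```

Call:
{"method": "arm_command", "body": {
  "targets": [
    {"offset": [2.3,1.0,0],"yaw": 0.107},
    {"offset": [2.4,0.8,0],"yaw": 0.107},
    {"offset": [2.5,0.5,0],"yaw": 0.107},
    {"offset": [2.5,0.2,0],"yaw": 0.107},
    {"offset": [2.5,0,0],"yaw": 0.107}
  ]
}}

```text
t: 5.98
position: [0.4297, -0.2184, 0.4586]
orientation: [0.648, 0.762, 0.0, -0.0]
wrist_force: [-0.6, -0.6, -0.7]
width: 0.2
```

```bash
python3 - <<'E'
from h import *
p,ph,s=pose(); print(p,ph,s['width'],s['wrist_force'],s['joint_positions'])
m,_=snap('wrist','e_w'); np.save('e_w.npy',np.array(m,dtype=object),allow_pickle=True)
E
```

```text
[ 0.42970659 -0.21840511  0.4586005 ] 1.7321640319490668 0.20000574243026292 [-0.59416996 -0.61317122 -0.70967699] [-6.39516892e-01  1.77497730e-01 -1.76819845e-02  1.37582172e+00
  6.66184665e-05  7.69911713e-01]
```

View pics/e_w.png

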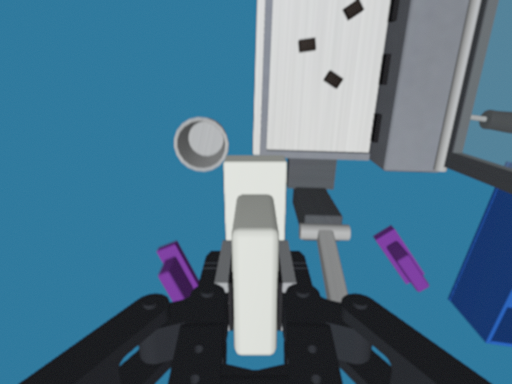

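Call:
{"method": "arm_command", "body": {
  "targets": [
    {"offset": [4,0,0],"yaw": 0},
    {"offset": [4,0,0],"yaw": 0},
    {"offset": [4,0,0],"yaw": 0},
    {"offset": [4,0,0],"yaw": 0},
    {"offset": [4,0,0],"yaw": 0}
  ]
}}

```text
t: 6.65
position: [0.3968, -0.0208, 0.4587]
orientation: [0.646, 0.763, 0.0, 0.0]
wrist_force: [0.5, -0.4, -1.8]
width: 0.206
```

```bash
python3 - <<'E'
from h import *
p,ph,s=pose(); print(p,ph,s['width'],s['wrist_force'])
m,_=snap('wrist','f_w'); np.save('f_w.npy',np.array(m,dtype=object),allow_pickle=True)
crop('pics/e_w.png','pics/e1.png',240,0,400,170,4)
E
```

```text
[ 0.39679058 -0.02081319  0.45871085] 1.7359229054215681 0.2063245934046142 [ 0.4994612  -0.36011522 -1.75897786]
```

View pics/f_w.png

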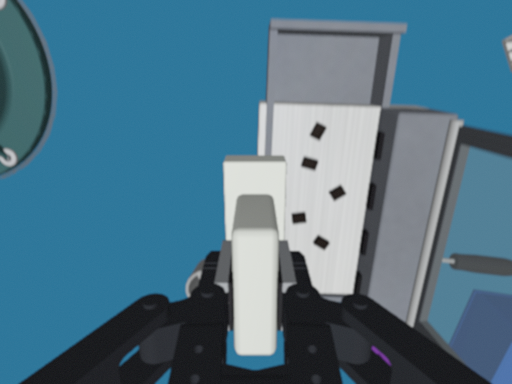

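View pics/e1.png

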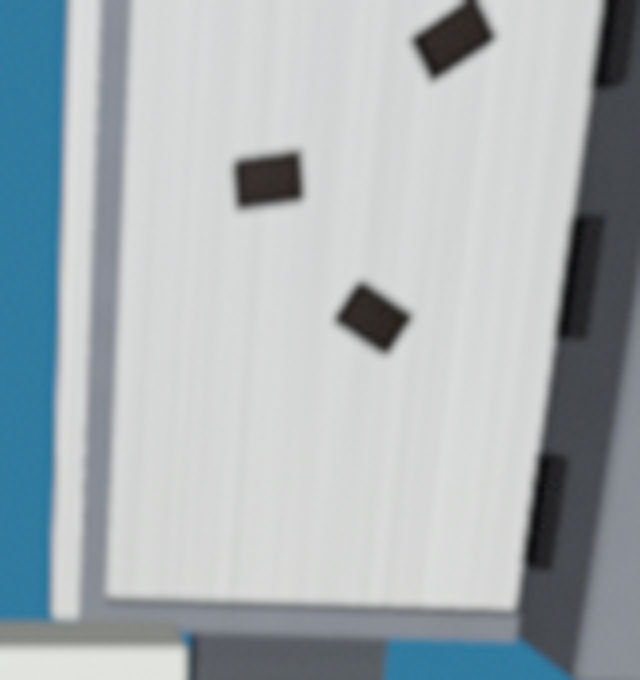

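```bash
python3 - <<'E'
from h import *
crop('pics/f_w.png','pics/f1.png',250,10,420,150,4)
E
```

```text
(no output)
```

View pics/f1.png

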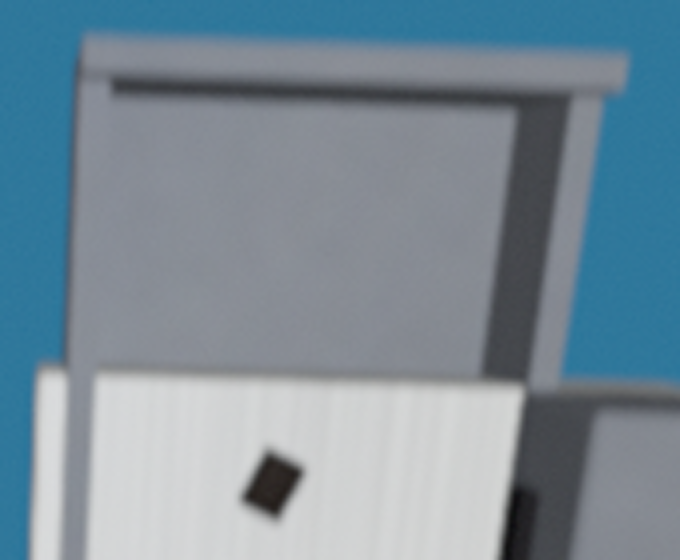

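```bash
cat > fit.py <<'E'
from h import *
from scipy.optimize import least_squares
e=np.load('e_w.npy',allow_pickle=True); f=np.load('f_w.npy',allow_pickle=True)
S=M('side')
L=[(e,266.75,149.5,-60,-122,40),(e,369.5,152.5,60,-122,40),(f,270.75,19,-68,213,60),(f,407,23.75,68,213,60),(f,381.25,106,60,130,40)]
W=np.array([onz(m,u,v,z/1000)[:2] for m,u,v,x,y,z in L]); P=np.array([[x,y] for _,_,_,x,y,_ in L])/1000
def res(q):
    c,s=np.cos(q[2]),np.sin(q[2]); return (P@np.array([[c,s],[-s,c]])+q[:2]-W).ravel()
o=least_squares(res,[.49,-.087,.17]); print(o.x,(o.fun.reshape(-1,2)*1000).round(1))
np.save('fix.npy',o.x)
E
cat >> h.py <<'E'
def F2W(x,y):
    q=np.load('fix.npy');c,s=np.cos(q[2]),np.sin(q[2]);x/=1000;y/=1000
    return q[0]+c*x-s*y,q[1]+s*x+c*y
def W2F(X,Y):
    q=np.load('fix.npy');c,s=np.cos(q[2]),np.sin(q[2]);X-=q[0];Y-=q[1]
    return (c*X+s*Y)*1000,(-s*X+c*Y)*1000
E
python3 fit.py; python3 - <<'E'
from h import *
f=np.load('f_w.npy',allow_pickle=True);e=np.load('e_w.npy',allow_pickle=True)
for u,v in [(318,131),(309,163),(337,192),(298,218),(321,242)]: print('chip',np.round(W2F(*onz(f,u,v,.049)[:2])))
for u,v in [(240+370/4,318/4),(240+268/4,180/4),(240+455/4,10)]: print('e chip',np.round(W2F(*onz(e,u,v,.049)[:2])))
print('tin',onz(e,201,122,.045), onz(e,206,138,.0))
p,ph,_=pose(); print(p,ph)
E
```

```text
[ 0.48700242 -0.08753145  0.13761292] [[ 0.8  0.5]
 [-0.8  1.1]
 [ 0.3 -0.5]
 [ 0.7  0.2]
 [-1.  -1.3]]
chip [-10. 103.]
chip [-17.  65.]
chip [20. 30.]
chip [-25.  -5.]
chip [  7. -38.]
e chip [  7. -42.]
e chip [-23.  -9.]
e chip [22. 25.]
tin [ 0.36422429 -0.19675411  0.045     ] [ 0.36664783 -0.22333864  0.        ]
[ 0.39564944 -0.01791711  0.45890282] 1.7372292695060023
```

```bash
python3 - <<'E'
from h import *
print(pose()[0]); m,_=snap('wrist','f_w2'); print(pose()[0])
np.save('f_w.npy',np.array(m,dtype=object),allow_pickle=True)
crop('pics/f_w2.png','pics/f2.png',250,10,420,150,4)
E
```

```text
[ 0.39564944 -0.01791711  0.45890282]
[ 0.39627953 -0.01948916  0.45890037]
```

View pics/f2.png

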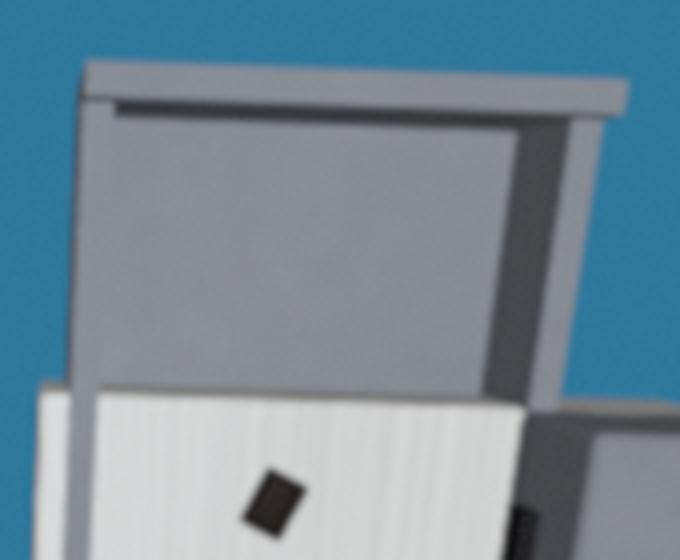

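```bash
python3 - <<'E'
from h import *
for i in range(3):
    m,_=snap('wrist','f_w3'); print(pose()[0])
np.save('f_w.npy',np.array(m,dtype=object),allow_pickle=True)
crop('pics/f_w3.png','pics/f2.png',250,10,420,150,4)
E
```

```text
[ 0.39684008 -0.02075257  0.45886128]
[ 0.39721597 -0.02161705  0.45874903]
[ 0.39738077 -0.022153    0.45866934]
```

View pics/f2.png

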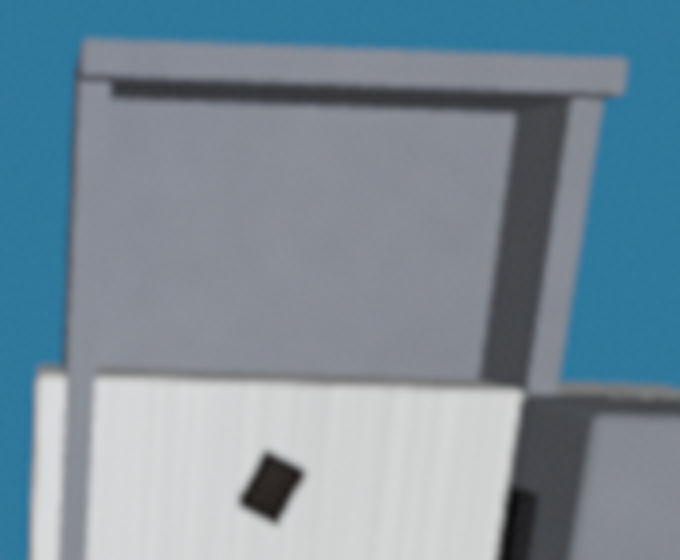

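Call:
{"method": "arm_command", "body": {
  "targets": [
    {"offset": [-3.4,0,0],"yaw": 0},
    {"offset": [-3.4,0,0],"yaw": 0},
    {"offset": [-3.4,0,0],"yaw": 0},
    {"offset": [-3.4,0,0],"yaw": 0},
    {"offset": [-3.4,0,0],"yaw": 0}
  ]
}}

```text
t: 7.52
position: [0.4251, -0.1921, 0.4585]
orientation: [0.647, 0.762, -0.0, -0.0]
wrist_force: [-0.2, 0.2, -1.2]
width: 0.203
```

Call:
{"method": "arm_command", "body": {
  "targets": [
    {"offset": [0,0,0],"yaw": 0},
    {"offset": [0,0,0],"yaw": 0},
    {"offset": [0,0,0],"yaw": 0},
    {"offset": [0,0,0],"yaw": 0},
    {"offset": [0,0,0],"yaw": 0}
  ]
}}

```text
t: 8.15
position: [0.4252, -0.1893, 0.4588]
orientation: [0.646, 0.763, 0.0, 0.0]
wrist_force: [-0.2, 1.2, -1.7]
width: 0.199
```

```bash
python3 - <<'E'
from h import *
print(pose()[:2])
m,_=snap('wrist','e_w3'); print(pose()[:2])
np.save('e_w.npy',np.array(m,dtype=object),allow_pickle=True)
crop('pics/e_w3.png','pics/e2.png',240,0,400,170,4)
E
```

```text
(array([ 0.42517154, -0.18930415,  0.45879728]), np.float64(1.7363668935946426))
(array([ 0.42518583, -0.189362  ,  0.45877704]), np.float64(1.7362981102112507))
```

View pics/e2.png

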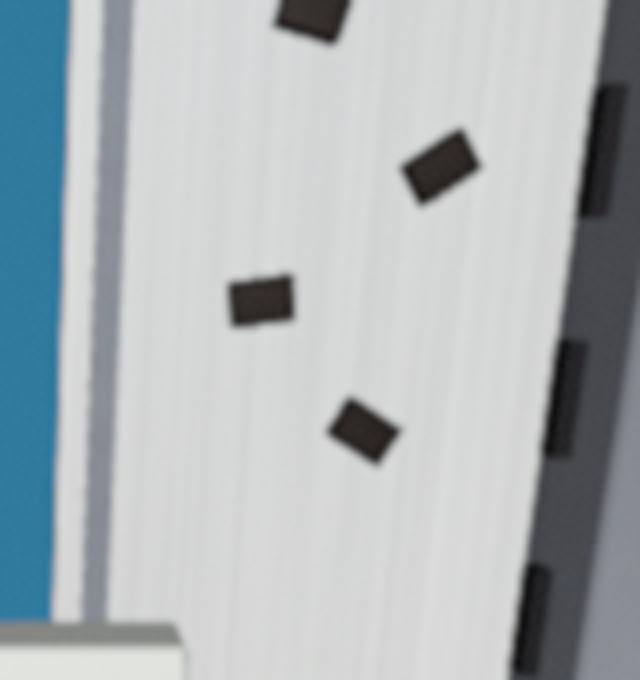

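```bash
cat > fit2.py <<'E'
from h import *
from scipy.optimize import least_squares
e=np.load('e_w.npy',allow_pickle=True); f=np.load('f_w.npy',allow_pickle=True)
L=[(f,250+83/4,10+38/4,-68,213,60),(f,250+628/4,10+60/4,68,213,60),(f,250+524/4,10+387/4,60,130,40),
(e,240+105/4,640/4,-60,None,40),(e,240+133/4,0,-60,None,40),(e,240+510/4,680/4,60,None,40),(e,240+607/4,0,60,None,40)]
W=np.array([onz(m,u,v,z/1000)[:2] for m,u,v,x,y,z in L])
def res(q):
    c,s=np.cos(q[2]),np.sin(q[2]); out=[]
    for w,(m,u,v,x,y,z) in zip(W,L):
        d=w-q[:2]; out.append(c*d[0]+s*d[1]-x/1000)
        if y: out.append(-s*d[0]+c*d[1]-y/1000)
    return np.array(out)
o=least_squares(res,[.49,-.087,.17]); print(o.x,(o.fun*1000).round(1))
np.save('fix.npy',o.x)
for u,v in [(311,10),(441,166),(262,300),(364,431)]: print('chip',np.round(W2F(*onz(e,240+u/4,v/4,.049)[:2])))
for u,v in [(250+272/4,10+487/4)]: print('f chip',np.round(W2F(*onz(f,u,v,.049)[:2])))
E
python3 fit2.py
```

```text
[ 0.48718607 -0.08853738  0.13673322] [-0.3  0.1 -0.6 -0.8  1.1  0.7 -1.3 -0.7  1.   0.8]
chip [-16.  61.]
chip [21. 26.]
chip [-23.  -8.]
chip [  8. -41.]
f chip [ -9. 102.]
```

```bash
python3 - <<'E'
from h import *
a=F2W(0,-88);print(a); plan(*a,.34,3.2783); plan(*a,.24,3.2783,p0=[*a,.34],ph0=3.2783)
E
```

```text
(np.float64(0.49918113286885923), np.float64(-0.17571603338044645))
call 1 [[0.0, 0.8, 1.2], [-0.1, 0.7, 1.2], [-0.2, 0.7, 1.2], [-0.3, 0.7, 1.2], [-0.5, 0.6, 1.1]] yaw -0.154
call 2 [[-0.5, 0.6, 1.2], [-0.6, 0.4, 1.2], [-0.6, 0.4, 1.2], [-0.7, 0.3, 1.2], [-0.8, 0.1, 1.2]] yaw -0.154
end residual mm [-0.4  0.2  0.2] q6 -0.73
call 1 [[-0.0, 0.0, 2.0], [-0.0, 0.0, 2.0], [-0.0, 0.0, 2.0], [-0.0, 0.0, 2.0], [-0.0, 0.0, 2.0]] yaw -0.0
end residual mm [0. 0. 0.] q6 0.81
```

Call:
{"method": "arm_command", "body": {
  "targets": [
    {"offset": [0,0.8,1.2],"yaw": -0.154},
    {"offset": [-0.1,0.7,1.2],"yaw": -0.154},
    {"offset": [-0.2,0.7,1.2],"yaw": -0.154},
    {"offset": [-0.3,0.7,1.2],"yaw": -0.154},
    {"offset": [-0.5,0.6,1.1],"yaw": -0.154}
  ]
}}

```text
t: 8.82
position: [0.4626, -0.1831, 0.3993]
orientation: [0.31, 0.951, 0.0, -0.0]
wrist_force: [0.4, -0.8, -2.2]
width: 0.204
```

Call:
{"method": "arm_command", "body": {
  "targets": [
    {"offset": [-0.5,0.6,1.2],"yaw": -0.154},
    {"offset": [-0.6,0.4,1.2],"yaw": -0.154},
    {"offset": [-0.6,0.4,1.2],"yaw": -0.154},
    {"offset": [-0.7,0.3,1.2],"yaw": -0.154},
    {"offset": [-0.8,0.1,1.2],"yaw": -0.154}
  ]
}}

```text
t: 9.45
position: [0.4998, -0.1761, 0.3393]
orientation: [-0.07, 0.998, -0.0, 0.0]
wrist_force: [0.8, -0.0, -1.6]
width: 0.202
```

Call:
{"method": "arm_command", "body": {
  "targets": [
    {"offset": [0,0,2],"yaw": 0},
    {"offset": [0,0,2],"yaw": 0},
    {"offset": [0,0,2],"yaw": 0},
    {"offset": [0,0,2],"yaw": 0},
    {"offset": [0,0,1.5],"yaw": 0}
  ]
}}

```text
t: 10.07
position: [0.4995, -0.1761, 0.2439]
orientation: [-0.067, 0.998, 0.0, -0.0]
wrist_force: [-1.1, -0.2, -1.6]
width: 0.205
```

```bash
python3 - <<'E'
from h import *
p,ph,s=pose(); print(p,ph,s['width'],s['wrist_force'],W2F(*p[:2])); snap('wrist','g_w')
plan(*F2W(0,-88),.2385,3.2783)
E
```

```text
[ 0.4994833  -0.17607499  0.24392933] -3.007140310856711 0.20480843524890543 [-1.08706265 -0.18760574 -1.566732  ] (np.float64(0.2504226905493054), np.float64(-88.39678955706368))
call 1 [[-0.0, 0.0, 0.1], [-0.0, 0.0, 0.1], [-0.0, 0.0, 0.0], [-0.0, 0.0, 0.1], [-0.0, 0.0, 0.1]] yaw -0.0
end residual mm [0.1 0.2 0.1] q6 -0.63
```

View pics/g_w.png

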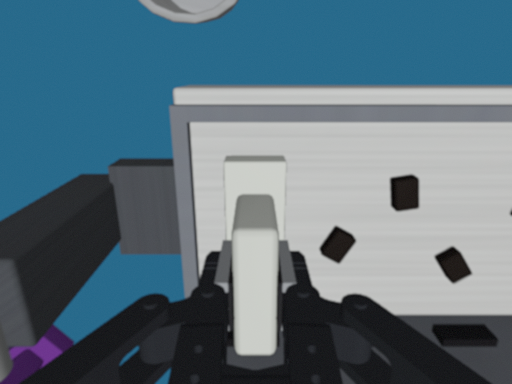

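Call:
{"method": "arm_command", "body": {
  "targets": [
    {"offset": [0,0,0.15],"yaw": 0},
    {"offset": [0,0,0.15],"yaw": 0},
    {"offset": [0,0,0.15],"yaw": 0},
    {"offset": [0,0,0.1],"yaw": 0},
    {"offset": [0,0,0],"yaw": 0}
  ]
}}

```text
t: 10.75
position: [0.4996, -0.1763, 0.2392]
orientation: [-0.067, 0.998, -0.0, 0.0]
wrist_force: [-0.8, 0.9, -1.1]
width: 0.203
```

Call:
{"method": "arm_command", "body": {
  "targets": [
    {"offset": [0,0,0.1],"yaw": 0},
    {"offset": [0,0,0.1],"yaw": 0},
    {"offset": [0,0,0],"yaw": 0},
    {"offset": [0,0,0],"yaw": 0},
    {"offset": [0,0,0],"yaw": 0}
  ]
}}

```text
t: 11.38
position: [0.4996, -0.1763, 0.2372]
orientation: [-0.067, 0.998, -0.0, 0.0]
wrist_force: [-0.7, -0.0, -0.6]
width: 0.202
```

Call:
{"method": "arm_command", "body": {
  "targets": [
    {"offset": [0,1,0],"yaw": 0},
    {"offset": [0,1.5,0],"yaw": 0},
    {"offset": [0,1.5,0],"yaw": 0},
    {"offset": [0,1.5,0],"yaw": 0},
    {"offset": [0,1.5,0],"yaw": 0}
  ]
}}

```text
t: 12.0
position: [0.49, -0.1057, 0.2372]
orientation: [-0.067, 0.998, -0.0, 0.0]
wrist_force: [-0.5, -1.2, -1.1]
width: 0.201
```

Call:
{"method": "arm_command", "body": {
  "targets": [
    {"offset": [0,1.5,0],"yaw": 0},
    {"offset": [0,1.5,0],"yaw": 0},
    {"offset": [0,1.5,0],"yaw": 0},
    {"offset": [0,1.5,0],"yaw": 0},
    {"offset": [0,1.5,0],"yaw": 0}
  ]
}}

```text
t: 12.62
position: [0.48, -0.0316, 0.2372]
orientation: [-0.067, 0.998, -0.0, 0.0]
wrist_force: [-0.3, -0.4, -1.2]
width: 0.198
```

```bash
python3 - <<'E'
from h import *
p,ph,s=pose(); print(p,ph%6.2832,s['width'],s['wrist_force'],W2F(*p[:2])); snap('wrist','h_w')
E
```

```text
[ 0.48002001 -0.03160442  0.23717551] 3.2757668475866972 0.19787011340789967 [-0.27056719 -0.36036993 -1.24794759] (np.float64(0.6612185413916233), np.float64(57.37836764871101))
```

View pics/h_w.png

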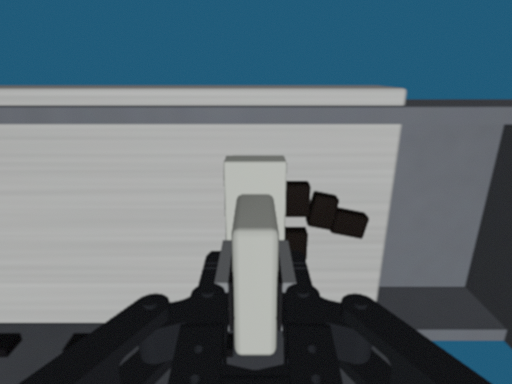

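Call:
{"method": "arm_command", "body": {
  "targets": [
    {"offset": [0,1.2,0],"yaw": 0},
    {"offset": [0,1.2,0],"yaw": 0},
    {"offset": [0,1.2,0],"yaw": 0},
    {"offset": [0,1.2,0],"yaw": 0},
    {"offset": [0,1,0],"yaw": 0}
  ]
}}

```text
t: 13.3
position: [0.4723, 0.0257, 0.2372]
orientation: [-0.067, 0.998, 0.0, 0.0]
wrist_force: [-0.9, 0.4, -1.0]
width: 0.201
```

Call:
{"method": "arm_command", "body": {
  "targets": [
    {"offset": [0,0.8,0],"yaw": 0},
    {"offset": [0,0.8,0],"yaw": 0},
    {"offset": [0,0.6,0],"yaw": 0},
    {"offset": [0,0.4,0],"yaw": 0},
    {"offset": [0,0,0],"yaw": 0}
  ]
}}

```text
t: 13.92
position: [0.4689, 0.0508, 0.2372]
orientation: [-0.067, 0.998, -0.0, 0.0]
wrist_force: [-0.5, -0.1, -0.7]
width: 0.202
```

```bash
python3 - <<'E'
from h import *
p,ph,s=pose(); print(p,ph%6.2832,s['width'],s['wrist_force'],W2F(*p[:2])); snap('wrist','i_w')
E
```

```text
[0.46890312 0.05083178 0.23718484] 3.2760672377971574 0.20235824508003347 [-0.54494576 -0.12814436 -0.74037829] (np.float64(0.8847646480640361), np.float64(140.56046893919674))
```

View pics/i_w.png

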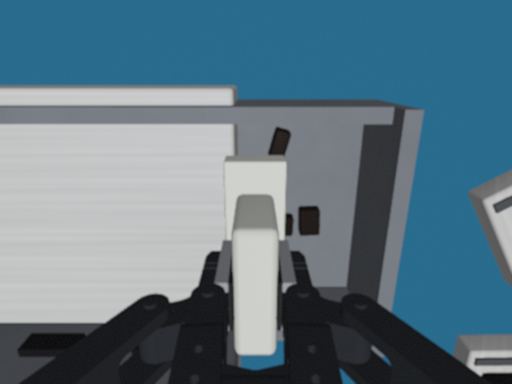

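Call:
{"method": "arm_command", "body": {
  "targets": [
    {"offset": [0,0,-2],"yaw": 0},
    {"offset": [0,0,-4],"yaw": 0},
    {"offset": [0,-2.5,-5],"yaw": 0},
    {"offset": [0,-3,-5],"yaw": 0},
    {"offset": [0,-3,-5],"yaw": 0}
  ]
}}

```text
t: 14.6
position: [0.48, -0.0345, 0.449]
orientation: [-0.067, 0.998, -0.0, 0.0]
wrist_force: [1.8, -0.8, -1.6]
width: 0.199
```

```bash
python3 - <<'E'
from h import *
p,ph,s=pose(); print(p,ph%6.2832,s['width'],s['wrist_force'],W2F(*p[:2])); snap('wrist','j_w'); snap('side','j_s'); snap('scene','j_c')
crop('pics/j_s.png','pics/j_s2.png',190,150,350,270,5)
E
```

```text
[ 0.47999609 -0.03454487  0.44897526] 3.2758021466675884 0.1991514721011635 [ 1.82159601 -0.80048256 -1.55648053] (np.float64(0.23671260713294984), np.float64(54.46861479875284))
```

View pics/j_w.png

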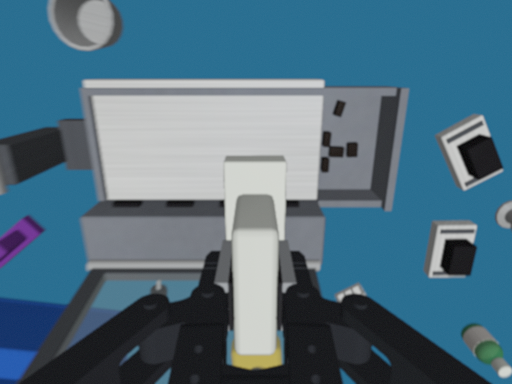

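View pics/j_s.png

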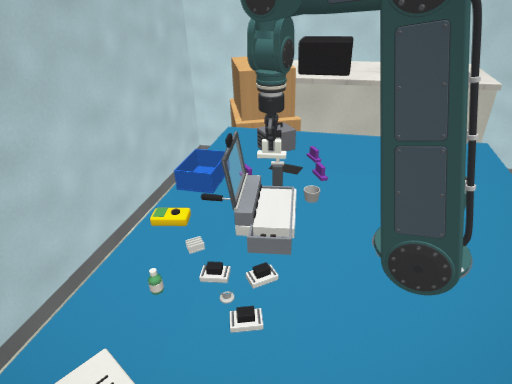

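View pics/j_c.png

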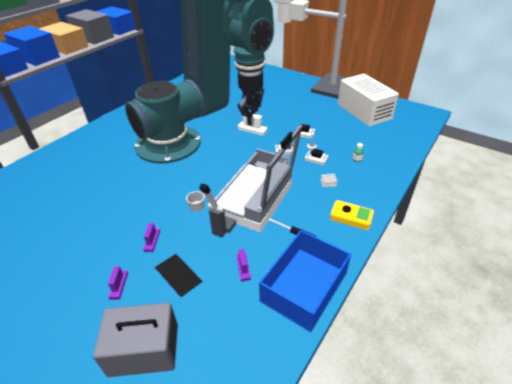

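```bash
python3 - <<'E'
from h import *
crop('pics/j_w.png','pics/j1.png',290,80,420,210,6)
im=cv2.imread('pics/j_s.png')
crop('pics/j_s.png','pics/j2.png',225,180,310,260,8)
E
```

```text
(no output)
```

View pics/j1.png

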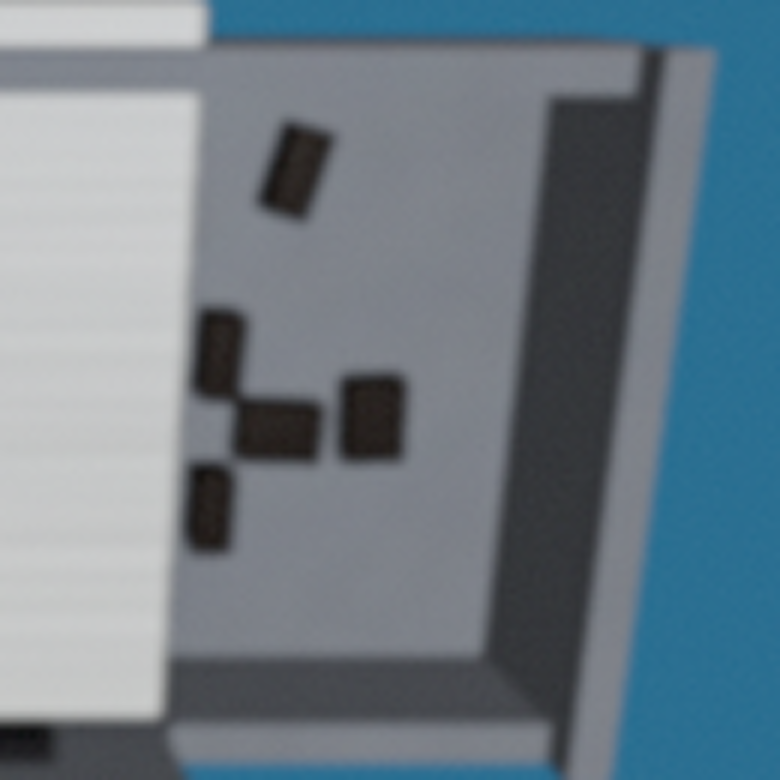

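View pics/j2.png

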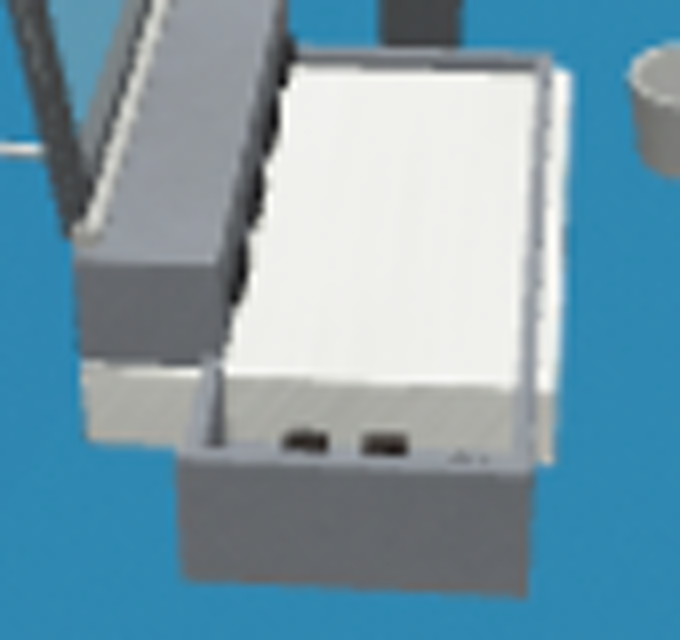

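```bash
python3 - <<'E'
from h import *
P=(.5124,-.4692)
plan(*P,.47,2.924); plan(*P,.21,2.924,p0=[*P,.47],ph0=2.924)
E
```

```text
call 1 [[0.3, -4.3, -0.2], [0.1, -4.4, -0.2], [-0.1, -4.4, -0.2], [-0.2, -4.3, -0.2], [-0.3, -4.3, -0.3]] yaw 0.035
call 2 [[-0.5, -4.4, -0.2], [-0.7, -4.3, -0.2], [-0.8, -4.3, -0.2], [-0.9, -4.2, -0.2], [-1.1, -4.2, -0.2]] yaw 0.035
end residual mm [ 0.4 -0.2  0. ] q6 -0.02
call 1 [[0.0, 0.0, 5.2], [0.0, 0.0, 5.2], [0.0, 0.0, 5.2], [0.0, 0.0, 5.2], [0.0, 0.0, 5.2]] yaw -0.0
end residual mm [ 0.  0. -0.] q6 -0.37
```

Call:
{"method": "arm_command", "body": {
  "targets": [
    {"offset": [0.3,-4.3,-0.5],"yaw": 0.035},
    {"offset": [0.1,-4.4,-0.5],"yaw": 0.035},
    {"offset": [-0.1,-4.4,-0.5],"yaw": 0.035},
    {"offset": [-0.2,-4.3,-0.4],"yaw": 0.035},
    {"offset": [-0.3,-4.3,-0.2],"yaw": 0.035}
  ]
}}

```text
t: 15.38
position: [0.4963, -0.2513, 0.467]
orientation: [0.021, 1.0, 0.001, -0.001]
wrist_force: [1.0, 0.9, -1.5]
width: 0.199
```

Call:
{"method": "arm_command", "body": {
  "targets": [
    {"offset": [-0.5,-4.4,0],"yaw": 0.035},
    {"offset": [-0.7,-4.3,0],"yaw": 0.035},
    {"offset": [-0.8,-4.3,0],"yaw": 0.035},
    {"offset": [-0.9,-4.2,0],"yaw": 0.035},
    {"offset": [-1.1,-4.2,0],"yaw": 0.035}
  ]
}}

```text
t: 16.0
position: [0.5127, -0.4686, 0.4667]
orientation: [0.108, 0.994, 0.001, -0.001]
wrist_force: [0.8, -0.2, -1.6]
width: 0.201
```

Call:
{"method": "arm_command", "body": {
  "targets": [
    {"offset": [0,0,4.8],"yaw": 0},
    {"offset": [0,0,4.8],"yaw": 0},
    {"offset": [0,0,4.8],"yaw": 0},
    {"offset": [0,0,4.8],"yaw": 0},
    {"offset": [0,0,4.8],"yaw": 0}
  ]
}}

```text
t: 16.62
position: [0.5122, -0.4665, 0.2253]
orientation: [0.108, 0.994, 0.001, -0.001]
wrist_force: [-0.3, -0.5, -2.1]
width: 0.202
```

```bash
python3 - <<'E'
from h import *
p,ph,s=pose(); print(p,ph%6.2832,s['width'],s['wrist_force']); snap('wrist','k_w')
plan(.5124,-.4692,.199,2.924)
E
```

```text
[ 0.51222864 -0.4665341   0.22534705] 2.9261323489678652 0.201614674265274 [-0.32406379 -0.54192904 -2.0812532 ]
call 1 [[-0.0, -0.1, 0.4], [-0.1, -0.0, 0.4], [-0.0, -0.1, 0.4], [-0.1, -0.1, 0.4], [0.0, -0.0, 0.4]] yaw 0.0
end residual mm [-0.1 -0.4  0.1] q6 -0.64
```

View pics/k_w.png

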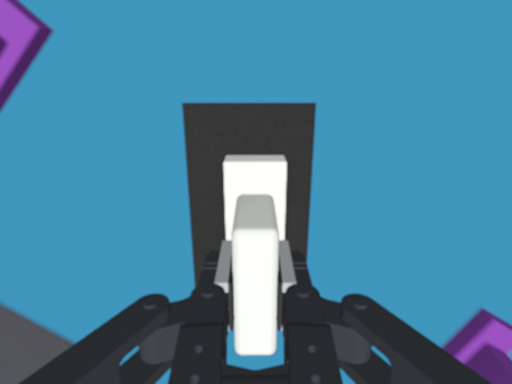

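Call:
{"method": "arm_command", "body": {
  "targets": [
    {"offset": [0,-0.1,0.5],"yaw": 0},
    {"offset": [0,-0.1,0.5],"yaw": 0},
    {"offset": [0,-0.1,0.5],"yaw": 0},
    {"offset": [0,0,0.5],"yaw": 0},
    {"offset": [0,0,0.5],"yaw": 0}
  ]
}}

```text
t: 17.3
position: [0.5118, -0.4706, 0.2032]
orientation: [0.108, 0.994, -0.0, 0.0]
wrist_force: [0.1, 0.3, -2.1]
width: 0.203
```

Call:
{"method": "arm_command", "body": {
  "targets": [
    {"offset": [0,0,0.1],"yaw": 0},
    {"offset": [0,0,0.05],"yaw": 0},
    {"offset": [0,0,0],"yaw": 0},
    {"offset": [0,0,0],"yaw": 0},
    {"offset": [0,0,0],"yaw": 0}
  ]
}}

```text
t: 17.92
position: [0.5118, -0.4705, 0.2018]
orientation: [0.108, 0.994, -0.0, 0.0]
wrist_force: [0.2, 0.4, -1.0]
width: 0.202
```

Call:
{"method": "arm_command", "body": {
  "targets": [
    {"offset": [0,0,0.1],"yaw": 0},
    {"offset": [0,0,0.1],"yaw": 0},
    {"offset": [0,0,0.08],"yaw": 0},
    {"offset": [0,0,0],"yaw": 0},
    {"offset": [0,0,0],"yaw": 0}
  ]
}}

```text
t: 18.55
position: [0.5118, -0.4705, 0.1991]
orientation: [0.108, 0.994, -0.0, 0.0]
wrist_force: [-2.6, 1.0, 4.0]
width: 0.201
```

Contact (4 N). Release and lift.

Call:
{"method": "arm_command", "body": {
  "targets": [
    {"offset": [0,0,0],"yaw": 0},
    {"offset": [0,0,0],"yaw": 0},
    {"offset": [0,0,0],"yaw": 0},
    {"offset": [0,0,0],"yaw": 0},
    {"offset": [0,0,-1],"yaw": 0}
  ],
  "hand": 1
}}

```text
t: 19.18
position: [0.5116, -0.4704, 0.2086]
orientation: [0.108, 0.994, 0.0, -0.0]
wrist_force: [0.3, 1.0, 0.6]
width: 1.002
```

Call:
{"method": "arm_command", "body": {
  "targets": [
    {"offset": [0,0,-3],"yaw": 0},
    {"offset": [0,0,-4],"yaw": 0},
    {"offset": [0,0,-6],"yaw": 0},
    {"offset": [0,0,-6],"yaw": 0},
    {"offset": [0,0,-6],"yaw": 0}
  ]
}}

```text
t: 19.8
position: [0.5113, -0.4699, 0.462]
orientation: [0.108, 0.994, -0.0, 0.001]
wrist_force: [0.5, -1.4, 0.1]
width: 0.999
```

```bash
python3 - <<'E'
from h import *
p,ph,s=pose(); print(p,ph%6.2832,s['width'],s['wrist_force']); m,im=snap('wrist','l_w');snap('side','l_s')
crop('pics/l_s.png','pics/l1.png',140,230,340,380,4)
S=M('side')
for n,u,v in [('A',214.5,268),('B',262,270),('C',246,314)]: print(n,onz(S,u,v,.042).round(3))
E
```

```text
[ 0.51128419 -0.4698966   0.46199414] 2.9257935632142926 0.9989558093322642 [ 0.45799005 -1.41905976  0.06471906]
A [0.581 0.266 0.042]
B [0.449 0.246 0.042]
C [0.451 0.4   0.042]
```

View pics/l_w.png

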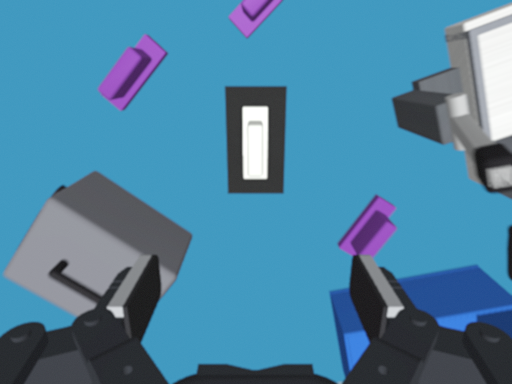

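View pics/l_s.png

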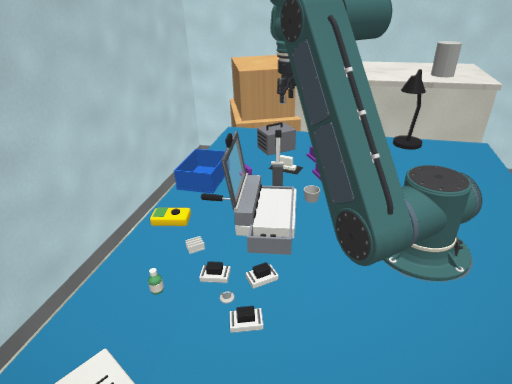

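```bash
python3 - <<'E'
from h import *
plan(.47,.16,.47,1.708)
E
```

```text
call 1 [[1.2, 4.0, -0.0], [1.5, 4.0, -0.0], [1.8, 3.8, -0.1], [2.1, 3.6, 0.0], [2.4, 3.5, -0.0]] yaw 0.081
call 2 [[2.6, 3.3, -0.0], [3.0, 3.0, -0.1], [3.1, 2.8, 0.0], [3.4, 2.5, 0.0], [3.6, 2.2, -0.0]] yaw 0.081
call 3 [[3.7, 2.0, -0.0], [3.9, 1.6, -0.1], [4.0, 1.3, 0.0], [4.1, 1.0, -0.0], [4.1, 0.7, -0.0]] yaw 0.081
end residual mm [-0.5  0.2  0.3] q6 0.57
```

Call:
{"method": "arm_command", "body": {
  "targets": [
    {"offset": [1.2,4.0,0],"yaw": 0.081},
    {"offset": [1.5,4.0,0],"yaw": 0.081},
    {"offset": [1.8,3.8,0],"yaw": 0.081},
    {"offset": [2.1,3.6,0],"yaw": 0.081},
    {"offset": [2.4,3.5,0],"yaw": 0.081}
  ]
}}

```text
t: 20.52
position: [0.4973, -0.2589, 0.4593]
orientation: [0.307, 0.952, -0.0, 0.0]
wrist_force: [0.5, 1.2, -1.0]
width: 1.001
```

Call:
{"method": "arm_command", "body": {
  "targets": [
    {"offset": [2.6,3.3,0],"yaw": 0.081},
    {"offset": [3.0,3.0,0],"yaw": 0.081},
    {"offset": [3.1,2.8,0],"yaw": 0.081},
    {"offset": [3.4,2.5,0],"yaw": 0.081},
    {"offset": [3.6,2.2,0],"yaw": 0.081}
  ]
}}

```text
t: 21.15
position: [0.4832, -0.0488, 0.4593]
orientation: [0.492, 0.871, 0.0, 0.0]
wrist_force: [-0.1, 0.6, 0.7]
width: 1.0
```

Call:
{"method": "arm_command", "body": {
  "targets": [
    {"offset": [3.7,2.0,0],"yaw": 0.081},
    {"offset": [3.9,1.6,0],"yaw": 0.081},
    {"offset": [4.0,1.3,0],"yaw": 0.081},
    {"offset": [4.1,1.0,0],"yaw": 0.081},
    {"offset": [4.1,0.7,0],"yaw": 0.081}
  ]
}}

```text
t: 21.78
position: [0.4702, 0.1608, 0.4594]
orientation: [0.657, 0.754, 0.0, 0.0]
wrist_force: [0.5, -0.7, -0.3]
width: 1.001
```

Call:
{"method": "arm_command", "body": {
  "targets": [
    {"offset": [0,0,0],"yaw": 0},
    {"offset": [0,0,0],"yaw": 0},
    {"offset": [0,0,0],"yaw": 0},
    {"offset": [0,0,0],"yaw": 0},
    {"offset": [0,0,0],"yaw": 0}
  ]
}}

```text
t: 22.4
position: [0.4709, 0.159, 0.4589]
orientation: [0.656, 0.755, 0.0, 0.0]
wrist_force: [-0.5, -0.2, -0.3]
width: 0.999
```

```bash
python3 - <<'E'
from h import *
p,ph,s=pose(); print(p,ph,s['t']); m,im=snap('wrist','m_w')
np.save('m_w.npy',np.array(m,dtype=object),allow_pickle=True)
E
```

```text
[0.47089253 0.15898762 0.45893958] 1.7101159236886416 22.4
```

View pics/m_w.png

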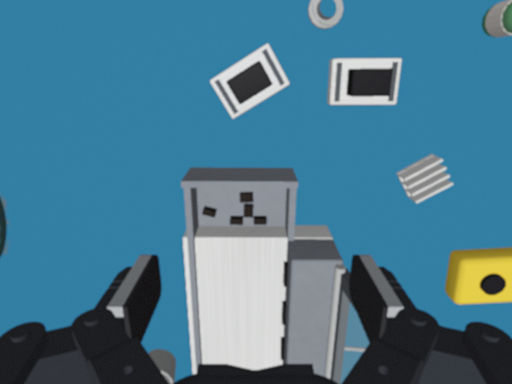

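```bash
cat >> h.py <<'E'
def module(m,im,u0,v0,h=45):
    """case outline on z=.018 and connector on z=.042, around pixel"""
    im=im.astype(int); roi=np.zeros(im.shape[:2],bool); roi[max(0,v0-h):v0+h,max(0,u0-h):u0+h]=1
    sat=im.max(2)-im.min(2)
    nb=((sat<45)&roi).astype(np.uint8)
    n,l=cv2.connectedComponents(nb); k=l[v0,u0]; comp=(l==k)
    filled=cv2.morphologyEx(comp.astype(np.uint8),cv2.MORPH_CLOSE,np.ones((3,3)))
    c=rect(m,filled,.018)
    dark=((im.max(2)<60)&comp).astype(np.uint8); d=rect(m,cv2.morphologyEx(dark,cv2.MORPH_OPEN,np.ones((3,3))),.042)
    print('case',np.round(c,4),'conn',np.round(d,4)); return c,d
E
python3 - <<'E'
from h import *
m=np.load('m_w.npy',allow_pickle=True); im=cv2.imread('pics/m_w.png')
module(m,im,250,82); module(m,im,370,82)
c,d=ray(m,250,82); print('cam',c)
crop('pics/m_w.png','pics/m1.png',200,30,420,130,3)
E
```

```text
case [ 0.454   0.2316 80.8933 52.8292  0.677 ] conn [ 0.4542  0.2316 39.1989 25.6996  0.6765]
case [ 0.5861  0.2501 82.8286 52.4828  0.1466] conn [ 0.5849  0.2503 46.0826 25.156   0.1384]
cam [0.45913406 0.24302825 0.42693416]
```

View pics/m1.png

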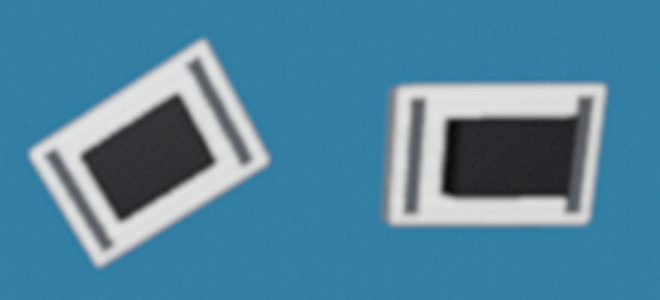

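```bash
python3 - <<'E'
from h import *
plan(.454,.2316,.27,2.248); plan(.454,.2316,.196,2.248,p0=[.454,.2316,.27],ph0=2.248)
E
```

```text
call 1 [[1.5, -0.1, 3.8], [1.5, -0.0, 3.8], [1.5, 0.2, 3.7], [1.4, 0.3, 3.8], [1.4, 0.5, 3.8]] yaw -0.108
end residual mm [0.1 0.2 0.1] q6 1.05
call 1 [[0.0, 0.0, 1.5], [0.0, 0.0, 1.5], [0.0, 0.0, 1.4], [0.0, 0.0, 1.5], [0.0, 0.0, 1.5]] yaw -0.0
end residual mm [0. 0. 0.] q6 1.59
```

Call:
{"method": "arm_command", "body": {
  "targets": [
    {"offset": [1.5,-0.1,3.8],"yaw": -0.108},
    {"offset": [1.5,0,3.8],"yaw": -0.108},
    {"offset": [1.5,0.2,3.7],"yaw": -0.108},
    {"offset": [1.4,0.3,3.8],"yaw": -0.108},
    {"offset": [1.4,0.5,3.8],"yaw": -0.108}
  ]
}}

```text
t: 23.08
position: [0.4536, 0.2321, 0.2688]
orientation: [0.429, 0.903, 0.0, 0.0]
wrist_force: [0.3, 0.4, 0.2]
width: 1.0
```

Call:
{"method": "arm_command", "body": {
  "targets": [
    {"offset": [0,0,1.5],"yaw": 0},
    {"offset": [0,0,1.5],"yaw": 0},
    {"offset": [0,0,1.4],"yaw": 0},
    {"offset": [0,0,0.8],"yaw": 0},
    {"offset": [0,0,0],"yaw": 0}
  ]
}}

```text
t: 23.7
position: [0.4537, 0.2317, 0.2176]
orientation: [0.431, 0.902, -0.0, -0.0]
wrist_force: [0.4, 0.4, -0.4]
width: 1.003
```

```bash
python3 - <<'E'
from h import *
p,ph,s=pose(); print(p,ph,s['t'],s['wrist_force']); m,im=snap('wrist','n_w')
plan(.454,.2316,.196,2.248)
E
```

```text
[0.45367687 0.23168639 0.21757651] 2.2506855619999957 23.7 [ 0.40000978  0.38526151 -0.43445485]
call 1 [[-0.0, 0.0, 0.4], [-0.0, 0.0, 0.5], [-0.0, 0.0, 0.4], [-0.0, 0.0, 0.5], [-0.0, 0.0, 0.4]] yaw 0.001
end residual mm [ 0.2 -0.1 -0. ] q6 1.21
```

View pics/n_w.png

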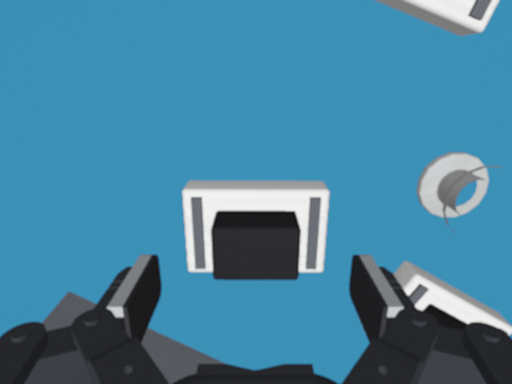

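Call:
{"method": "arm_command", "body": {
  "targets": [
    {"offset": [0,0,0.5],"yaw": 0},
    {"offset": [0,0,0.5],"yaw": 0},
    {"offset": [0,0,0.5],"yaw": 0},
    {"offset": [0,0,0.5],"yaw": 0},
    {"offset": [0,0,0.2],"yaw": 0}
  ]
}}

```text
t: 24.38
position: [0.4537, 0.2317, 0.1955]
orientation: [0.431, 0.902, -0.0, -0.0]
wrist_force: [-0.3, -0.5, 0.7]
width: 1.004
```

Call:
{"method": "arm_command", "body": {
  "targets": [
    {"offset": [0,0,0],"yaw": 0},
    {"offset": [0,0,0],"yaw": 0},
    {"offset": [0,0,0],"yaw": 0},
    {"offset": [0,0,0],"yaw": 0},
    {"offset": [0,0,0],"yaw": 0}
  ],
  "hand": -1
}}

```text
t: 25.0
position: [0.4538, 0.2318, 0.1963]
orientation: [0.431, 0.902, 0.0, 0.0]
wrist_force: [-1.4, -0.5, 5.7]
width: 0.504
```

Call:
{"method": "arm_command", "body": {
  "targets": [
    {"offset": [0,0,-0.5],"yaw": 0},
    {"offset": [0,0,-1],"yaw": 0},
    {"offset": [0,0,-2],"yaw": 0},
    {"offset": [0,0,-3],"yaw": 0},
    {"offset": [0,0,-3],"yaw": 0}
  ]
}}

```text
t: 25.62
position: [0.4536, 0.2317, 0.2924]
orientation: [0.431, 0.902, 0.0, 0.0]
wrist_force: [1.2, 0.8, -2.9]
width: 0.498
```

```bash
python3 - <<'E'
from h import *
p,ph,s=pose(); print(p,ph,s['t'],s['width'],s['wrist_force']); m,im=snap('wrist','o_w')
a=F2W(-6,-62); print(a)
plan(*a,.30,1.708); 
E
```

```text
[0.45358483 0.23172521 0.29238326] 2.2507906125824366 25.625 0.49838780880908407 [ 1.21604984  0.7611836  -2.91002156]
(np.float64(0.4896931369748227), np.float64(-0.15077654794239567))
call 1 [[-3.2, -2.1, -0.0], [-3.3, -2.0, -0.1], [-3.4, -1.8, -0.0], [-3.5, -1.6, -0.1], [-3.6, -1.3, -0.0]] yaw 0.054
call 2 [[-3.7, -1.2, -0.0], [-3.7, -1.1, -0.1], [-3.7, -0.8, -0.0], [-3.8, -0.6, -0.1], [-3.8, -0.3, -0.0]] yaw 0.054
end residual mm [-0.4 -0.5  0.1] q6 1.74
```

View pics/o_w.png

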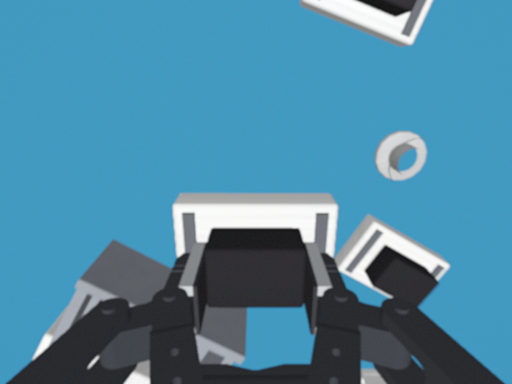

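Call:
{"method": "arm_command", "body": {
  "targets": [
    {"offset": [-3.2,-2.1,0],"yaw": 0.054},
    {"offset": [-3.3,-2.0,-0.1],"yaw": 0.054},
    {"offset": [-3.4,-1.8,0],"yaw": 0.054},
    {"offset": [-3.5,-1.6,-0.1],"yaw": 0.054},
    {"offset": [-3.6,-1.3,0],"yaw": 0.054}
  ]
}}

```text
t: 26.3
position: [0.4718, 0.0393, 0.2933]
orientation: [0.549, 0.836, 0.0, 0.0]
wrist_force: [1.0, 0.1, -2.6]
width: 0.498
```

Call:
{"method": "arm_command", "body": {
  "targets": [
    {"offset": [-3.7,-1.2,0],"yaw": 0.054},
    {"offset": [-3.7,-1.1,-0.1],"yaw": 0.054},
    {"offset": [-3.7,-0.8,0],"yaw": 0.054},
    {"offset": [-3.8,-0.6,-0.1],"yaw": 0.054},
    {"offset": [-3.8,-0.3,0],"yaw": 0.054}
  ]
}}

```text
t: 26.92
position: [0.4893, -0.1518, 0.2953]
orientation: [0.657, 0.754, 0.0, 0.0]
wrist_force: [-0.5, -0.4, -2.9]
width: 0.502
```

Call:
{"method": "arm_command", "body": {
  "targets": [
    {"offset": [0,0,1.2],"yaw": 0},
    {"offset": [0,0,1.2],"yaw": 0},
    {"offset": [0,0,1.2],"yaw": 0},
    {"offset": [0,0,1.2],"yaw": 0},
    {"offset": [0,0,0],"yaw": 0}
  ]
}}

```text
t: 27.55
position: [0.4892, -0.15, 0.246]
orientation: [0.656, 0.755, -0.0, -0.001]
wrist_force: [-0.3, -0.4, -2.3]
width: 0.504
```

```bash
python3 - <<'E'
from h import *
p,ph,s=pose(); print(p,ph,s['t'],s['width'],s['wrist_force']); m,im=snap('wrist','p_w')
a=F2W(-6,-62); print(a)
plan(*a,.237,1.7075,dec=2); 
E
```

```text
[ 0.48915529 -0.15003101  0.24597824] 1.7114455698959545 27.55 0.5035651878270593 [-0.31859554 -0.4432182  -2.33780501]
(np.float64(0.4896931369748227), np.float64(-0.15077654794239567))
call 1 [[-0.01, 0.0, 0.19], [-0.01, 0.01, 0.19], [-0.02, 0.0, 0.2], [-0.01, 0.01, 0.19], [-0.01, 0.0, 0.19]] yaw 0.001
end residual mm [0. 0. 0.] q6 0.98
```

View pics/p_w.png

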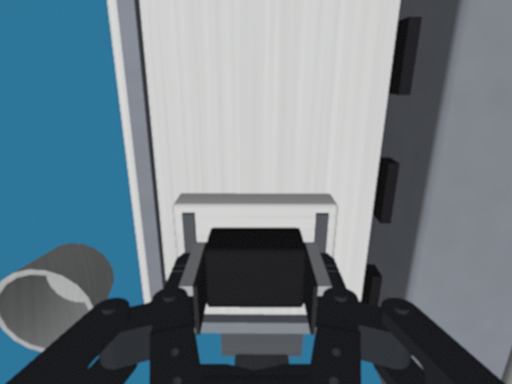

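Call:
{"method": "arm_command", "body": {
  "targets": [
    {"offset": [0,0,0.25],"yaw": 0.002},
    {"offset": [0,0,0.25],"yaw": 0.002},
    {"offset": [0,0,0.25],"yaw": 0},
    {"offset": [0,0,0.15],"yaw": 0},
    {"offset": [0,0,0],"yaw": 0}
  ]
}}

```text
t: 28.22
position: [0.4894, -0.1506, 0.2378]
orientation: [0.657, 0.753, -0.0, -0.0]
wrist_force: [-0.6, 0.1, -2.1]
width: 0.501
```

Call:
{"method": "arm_command", "body": {
  "targets": [
    {"offset": [0,0,0.1],"yaw": 0},
    {"offset": [0,0,0.07],"yaw": 0},
    {"offset": [0,0,0.05],"yaw": 0},
    {"offset": [0,0,0],"yaw": 0},
    {"offset": [0,0,0],"yaw": 0}
  ]
}}

```text
t: 28.85
position: [0.4894, -0.1505, 0.2363]
orientation: [0.657, 0.754, 0.0, 0.0]
wrist_force: [-3.2, 1.7, 8.3]
width: 0.502
```

Call:
{"method": "arm_command", "body": {
  "targets": [
    {"offset": [0,0,0],"yaw": 0},
    {"offset": [0,0,0],"yaw": 0},
    {"offset": [0,0,0],"yaw": 0},
    {"offset": [0,0,-0.5],"yaw": 0},
    {"offset": [0,0,-1.5],"yaw": 0}
  ],
  "hand": 0.5
}}

```text
t: 29.48
position: [0.4893, -0.1505, 0.2557]
orientation: [0.657, 0.754, -0.0, -0.001]
wrist_force: [-0.9, -0.5, -0.5]
width: 0.754
```

Call:
{"method": "arm_command", "body": {
  "targets": [
    {"offset": [0,0,-4],"yaw": 0},
    {"offset": [0,0,-4],"yaw": 0},
    {"offset": [0,0,-4],"yaw": 0},
    {"offset": [0,0,-4],"yaw": 0},
    {"offset": [0,0,-4],"yaw": 0}
  ],
  "hand": 1
}}

```text
t: 30.1
position: [0.4891, -0.1504, 0.4574]
orientation: [0.657, 0.754, 0.0, 0.0]
wrist_force: [0.9, -0.3, -0.8]
width: 1.0
```

```bash
python3 - <<'E'
from h import *
p,ph,s=pose(); print(p,ph,s['t'],s['width'],s['wrist_force']); m,im=snap('wrist','q_w')
snap('side','q_s'); crop('pics/q_s.png','pics/q1.png',140,150,340,340,4)
plan(.47,.17,.46,1.708)
E
```

```text
[ 0.48912401 -0.15039872  0.45743855] 1.7068038526434628 30.1 0.9997418924126561 [ 0.93102809 -0.34910602 -0.82145598]
call 1 [[3.2, 0.2, -0.0], [3.2, 0.3, -0.0], [3.2, 0.2, -0.0], [3.2, 0.3, -0.0], [3.2, 0.2, -0.0]] yaw -0.0
call 2 [[3.2, 0.2, -0.0], [3.2, 0.3, -0.0], [3.2, 0.2, -0.0], [3.2, 0.3, -0.0], [3.2, 0.2, -0.0]] yaw -0.0
end residual mm [0.  0.3 0.4] q6 0.98
```

View pics/q_w.png

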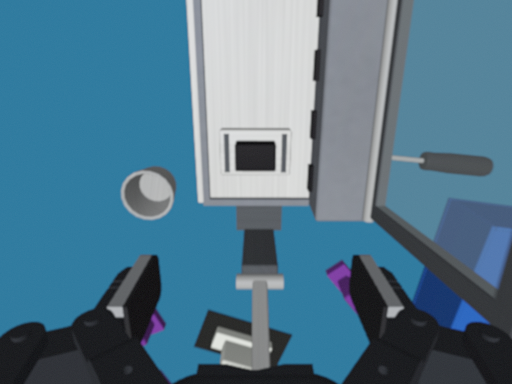

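View pics/q1.png

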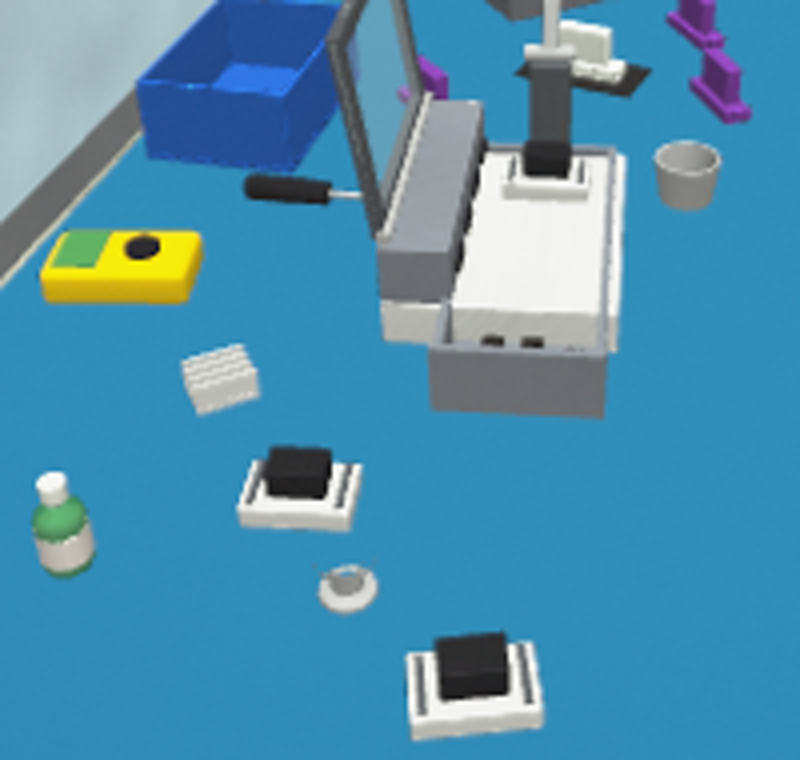

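Call:
{"method": "arm_command", "body": {
  "targets": [
    {"offset": [5,0.6,0],"yaw": 0},
    {"offset": [5,0.6,0],"yaw": 0},
    {"offset": [5,0.6,0],"yaw": 0},
    {"offset": [5,0.6,0],"yaw": 0},
    {"offset": [5,0.6,0],"yaw": 0}
  ]
}}

```text
t: 30.82
position: [0.4849, 0.1028, 0.4554]
orientation: [0.657, 0.753, -0.0, -0.0]
wrist_force: [0.7, -0.5, -0.4]
width: 1.002
```

```bash
python3 - <<'E'
from h import *
p,ph,s=pose();print(p,ph); plan(.57,.23,.40,1.711)
E
```

```text
[0.48485978 0.10280762 0.45544057] 1.7067076101897989
call 1 [[2.3, 2.0, 1.1], [2.3, 2.1, 1.1], [2.3, 2.0, 1.1], [2.2, 2.0, 1.1], [2.3, 2.1, 1.1]] yaw -0.001
end residual mm [-0.2  0.3 -0.4] q6 1.47
```

Call:
{"method": "arm_command", "body": {
  "targets": [
    {"offset": [2.3,2.0,1.1],"yaw": 0},
    {"offset": [2.3,2.1,1.1],"yaw": 0},
    {"offset": [2.3,2.0,1.1],"yaw": 0},
    {"offset": [2.2,2.0,1.1],"yaw": 0},
    {"offset": [2.3,2.1,1.1],"yaw": 0}
  ]
}}

```text
t: 31.45
position: [0.5712, 0.2288, 0.3999]
orientation: [0.657, 0.754, -0.0, -0.0]
wrist_force: [0.7, 0.6, 0.9]
width: 0.998
```

Call:
{"method": "arm_command", "body": {
  "targets": [
    {"offset": [0,0,0],"yaw": 0},
    {"offset": [0,0,0],"yaw": 0},
    {"offset": [0,0,0],"yaw": 0},
    {"offset": [0,0,0],"yaw": 0},
    {"offset": [0,0,0],"yaw": 0}
  ]
}}

```text
t: 32.08
position: [0.5707, 0.2277, 0.401]
orientation: [0.658, 0.753, 0.0, 0.0]
wrist_force: [-0.1, -0.3, 0.4]
width: 1.003
```

```bash
python3 - <<'E'
from h import *
p,ph,s=pose();print(p,ph); m,im=snap('wrist','s_w')
print(proj(m,[.585,.25,.042]))
u,v=map(int,proj(m,[.585,.25,.042])); module(m,im,u,v,80)
E
```

```text
[0.57074616 0.22770258 0.40096937] 1.706473816635309
(np.float64(272.1607568433411), np.float64(141.56282722755333))
case [ 0.5876  0.2516 80.5303 53.3958  0.15  ] conn [ 0.5876  0.2527 39.8182 27.8228  0.1347]
```

View pics/s_w.png

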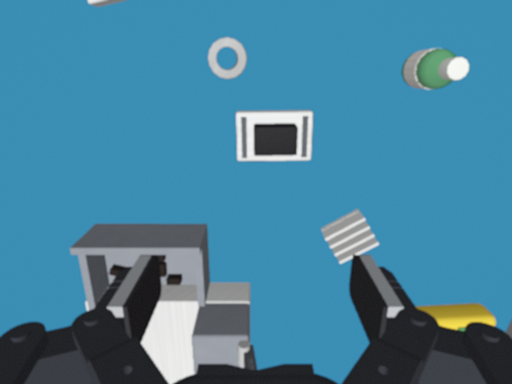

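```bash
python3 - <<'E'
from h import *
plan(.587,.252,.22,1.713,dec=2)
E
```

```text
call 1 [[0.44, 0.39, 3.62], [0.43, 0.38, 3.62], [0.44, 0.39, 3.61], [0.44, 0.39, 3.62], [0.43, 0.39, 3.62]] yaw -0.001
end residual mm [-0.  0.  0.] q6 1.68
```

Call:
{"method": "arm_command", "body": {
  "targets": [
    {"offset": [0.5,0.4,3.6],"yaw": -0.001},
    {"offset": [0.4,0.4,3.6],"yaw": -0.001},
    {"offset": [0.5,0.4,3.6],"yaw": -0.001},
    {"offset": [0.4,0.4,3.6],"yaw": -0.001},
    {"offset": [0.4,0.4,3.6],"yaw": -0.001}
  ]
}}

```text
t: 32.75
position: [0.5877, 0.2526, 0.2196]
orientation: [0.656, 0.755, 0.0, 0.0]
wrist_force: [1.2, -0.4, -0.4]
width: 0.999
```

Call:
{"method": "arm_command", "body": {
  "targets": [
    {"offset": [0,0,0],"yaw": 0},
    {"offset": [0,0,0],"yaw": 0},
    {"offset": [0,0,0],"yaw": 0},
    {"offset": [0,0,0],"yaw": 0},
    {"offset": [0,0,0],"yaw": 0}
  ]
}}

```text
t: 33.38
position: [0.5877, 0.2525, 0.2212]
orientation: [0.656, 0.755, 0.0, 0.0]
wrist_force: [-0.1, -0.6, -0.4]
width: 0.999
```

```bash
python3 - <<'E'
from h import *
p,ph,s=pose(); print(p,ph,s['t']); m,im=snap('wrist','t_w'); plan(.587,.252,.197,1.713,dec=2)
E
```

```text
[0.58771365 0.25248895 0.2212013 ] 1.7117490732528913 33.375
call 1 [[-0.01, -0.01, 0.48], [-0.01, -0.02, 0.48], [-0.0, -0.01, 0.48], [-0.01, -0.02, 0.48], [-0.01, -0.01, 0.48]] yaw -0.0
end residual mm [-0.  0. -0.] q6 1.71
```

View pics/t_w.png

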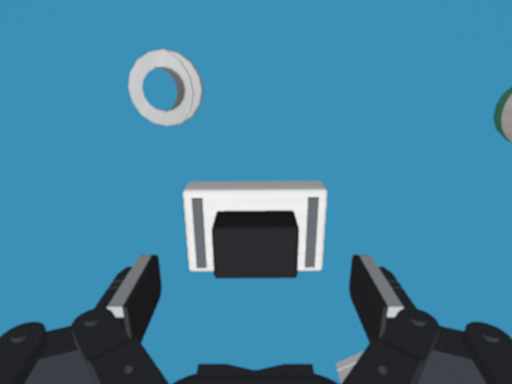

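Call:
{"method": "arm_command", "body": {
  "targets": [
    {"offset": [0,0,0.6],"yaw": 0},
    {"offset": [0,0,0.6],"yaw": 0},
    {"offset": [0,0,0.6],"yaw": 0},
    {"offset": [0,0,0.5],"yaw": 0},
    {"offset": [0,0,0.1],"yaw": 0}
  ]
}}

```text
t: 34.05
position: [0.5875, 0.2525, 0.1962]
orientation: [0.656, 0.755, -0.0, -0.0]
wrist_force: [0.0, 0.4, -0.5]
width: 0.997
```

Call:
{"method": "arm_command", "body": {
  "targets": [
    {"offset": [0,0,0],"yaw": 0},
    {"offset": [0,0,0],"yaw": 0},
    {"offset": [0,0,0],"yaw": 0},
    {"offset": [0,0,0],"yaw": 0},
    {"offset": [0,0,0],"yaw": 0}
  ],
  "hand": -1
}}

```text
t: 34.67
position: [0.5878, 0.2526, 0.1972]
orientation: [0.656, 0.755, 0.0, 0.0]
wrist_force: [-0.1, 0.4, 5.6]
width: 0.5
```

Call:
{"method": "arm_command", "body": {
  "targets": [
    {"offset": [0,0,-0.5],"yaw": 0},
    {"offset": [0,0,-1],"yaw": 0},
    {"offset": [0,0,-2],"yaw": 0},
    {"offset": [0,0,-3.5],"yaw": 0},
    {"offset": [0,0,-3.5],"yaw": 0}
  ]
}}

```text
t: 35.3
position: [0.5875, 0.2524, 0.3032]
orientation: [0.656, 0.755, -0.0, -0.0]
wrist_force: [0.2, 1.1, -2.1]
width: 0.497
```

```bash
python3 - <<'E'
from h import *
p,ph,s=pose(); print(p,ph,s['t'],s['width'],s['wrist_force'])
a=F2W(-6,130);plan(*a,.305,1.7075);b=F2W(-6,1);plan(*b,.305,1.7075,p0=[*a,.305],ph0=1.7075)
E
```

```text
[0.58748213 0.25243697 0.30320525] 1.7117236777236302 35.3 0.4967849651380973 [ 0.23081072  1.10951327 -2.12551548]
call 1 [[-3.9, -3.1, -0.0], [-3.8, -3.0, -0.1], [-3.9, -3.0, -0.0], [-3.9, -3.1, -0.0], [-3.9, -3.0, -0.1]] yaw 0.001
end residual mm [-0.3  0.2 -0.2] q6 1.71
call 1 [[-2.6, 0.0, -0.0], [-2.6, 0.0, -0.0], [-2.5, 0.0, -0.0], [-2.6, 0.0, -0.0], [-2.6, 0.0, -0.0]] yaw -0.0
end residual mm [0. 0. 0.] q6 1.71
```

Call:
{"method": "arm_command", "body": {
  "targets": [
    {"offset": [-3.9,-3.1,0],"yaw": 0.001},
    {"offset": [-3.9,-3.0,0],"yaw": 0.001},
    {"offset": [-3.9,-3.0,0],"yaw": 0.001},
    {"offset": [-3.9,-3.1,0],"yaw": 0.001},
    {"offset": [-3.9,-3.0,0],"yaw": 0.001}
  ]
}}

```text
t: 35.92
position: [0.4631, 0.0372, 0.3023]
orientation: [0.657, 0.754, 0.0, 0.0]
wrist_force: [0.7, -0.8, -1.5]
width: 0.498
```

Call:
{"method": "arm_command", "body": {
  "targets": [
    {"offset": [-2.6,0,0],"yaw": 0},
    {"offset": [-2.6,0,0],"yaw": 0},
    {"offset": [-2.6,0,0],"yaw": 0},
    {"offset": [-2.6,0,0],"yaw": 0},
    {"offset": [-2.6,0,0],"yaw": 0}
  ]
}}

```text
t: 36.55
position: [0.4818, -0.0913, 0.3023]
orientation: [0.657, 0.754, 0.0, 0.0]
wrist_force: [1.1, 0.2, -1.9]
width: 0.499
```

Call:
{"method": "arm_command", "body": {
  "targets": [
    {"offset": [0,0,1.4],"yaw": 0},
    {"offset": [0,0,1.4],"yaw": 0},
    {"offset": [0,0,1.4],"yaw": 0},
    {"offset": [0,0,1.4],"yaw": 0},
    {"offset": [0,0,0],"yaw": 0}
  ]
}}

```text
t: 37.17
position: [0.4814, -0.09, 0.2446]
orientation: [0.657, 0.754, -0.0, -0.001]
wrist_force: [0.1, 0.7, -0.3]
width: 0.5
```

```bash
python3 - <<'E'
from h import *
p,ph,s=pose(); print(p,ph,s['t'],s['width'],s['wrist_force'],W2F(*p[:2])); m,im=snap('wrist','u_w')
plan(*F2W(-6,1),.238,1.7075,dec=2)
E
```

```text
[ 0.48141517 -0.09002608  0.24459328] 1.7073037791966885 37.175 0.5004033441300458 [ 0.06606397  0.69872557 -0.30265469] (np.float64(-5.91995375699043), np.float64(-0.6881887370374209))
call 1 [[0.04, -0.01, 0.15], [0.04, -0.0, 0.14], [0.03, -0.01, 0.15], [0.04, -0.0, 0.14], [0.04, -0.01, 0.15]] yaw -0.0
end residual mm [ 0. -0.  0.] q6 1.08
```

View pics/u_w.png

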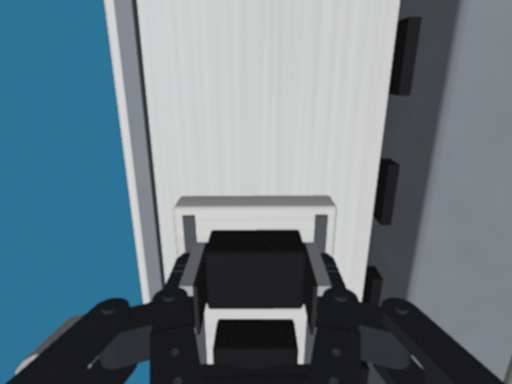

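Call:
{"method": "arm_command", "body": {
  "targets": [
    {"offset": [0.1,0,0.2],"yaw": 0},
    {"offset": [0.1,0,0.2],"yaw": 0},
    {"offset": [0,0,0.15],"yaw": 0},
    {"offset": [0,0,0.1],"yaw": 0},
    {"offset": [0,0,0],"yaw": 0}
  ]
}}

```text
t: 37.85
position: [0.4815, -0.0885, 0.2391]
orientation: [0.657, 0.753, -0.0, -0.0]
wrist_force: [-0.6, -0.7, -1.8]
width: 0.497
```

Call:
{"method": "arm_command", "body": {
  "targets": [
    {"offset": [0,0,0.1],"yaw": 0},
    {"offset": [0,0,0.05],"yaw": 0},
    {"offset": [0,0,0.05],"yaw": 0},
    {"offset": [0,0,0],"yaw": 0},
    {"offset": [0,0,0],"yaw": 0}
  ]
}}

```text
t: 38.48
position: [0.4815, -0.0885, 0.2372]
orientation: [0.657, 0.754, -0.0, -0.0]
wrist_force: [-0.1, 0.6, -1.1]
width: 0.499
```

Call:
{"method": "arm_command", "body": {
  "targets": [
    {"offset": [0,0,0.08],"yaw": 0},
    {"offset": [0,0,0.05],"yaw": 0},
    {"offset": [0,0,0],"yaw": 0},
    {"offset": [0,0,0],"yaw": 0},
    {"offset": [0,0,0],"yaw": 0}
  ]
}}

```text
t: 39.1
position: [0.4813, -0.0884, 0.2371]
orientation: [0.657, 0.754, 0.0, 0.001]
wrist_force: [-8.4, 2.5, 25.8]
width: 0.498
```

Call:
{"method": "arm_command", "body": {
  "targets": [
    {"offset": [0,0,0],"yaw": 0},
    {"offset": [0,0,0],"yaw": 0},
    {"offset": [0,0,0],"yaw": 0},
    {"offset": [0,0,-0.5],"yaw": 0},
    {"offset": [0,0,-1.5],"yaw": 0}
  ],
  "hand": 0.5
}}

```text
t: 39.72
position: [0.4813, -0.0884, 0.2559]
orientation: [0.657, 0.754, -0.0, -0.001]
wrist_force: [-1.0, -0.1, -0.0]
width: 0.751
```

Call:
{"method": "arm_command", "body": {
  "targets": [
    {"offset": [0,0,-4],"yaw": 0},
    {"offset": [0,0,-4],"yaw": 0},
    {"offset": [0,0,-4],"yaw": 0},
    {"offset": [0,0,-4],"yaw": 0},
    {"offset": [0,0,-4],"yaw": 0}
  ],
  "hand": 1
}}

```text
t: 40.35
position: [0.4812, -0.0884, 0.4576]
orientation: [0.657, 0.754, 0.0, 0.0]
wrist_force: [-0.0, -0.4, -0.4]
width: 0.998
```

```bash
python3 - <<'E'
from h import *
p,ph,s=pose(); print(p,ph,s['t'],s['width'],s['wrist_force']); m,im=snap('wrist','v_w')
snap('side','v_s'); crop('pics/v_s.png','pics/v1.png',140,150,340,340,4)
plan(.453,.34,.40,1.708)
E
```

```text
[ 0.48117228 -0.08835972  0.45760266] 1.7068015520096265 40.35 0.9981896596456918 [-0.00949436 -0.44474539 -0.37884509]
call 1 [[4.3, 0.3, 0.6], [4.3, 0.3, 0.6], [4.3, 0.3, 0.6], [4.2, 0.3, 0.6], [4.3, 0.3, 0.6]] yaw -0.0
call 2 [[4.3, 0.3, 0.6], [4.3, 0.3, 0.6], [4.3, 0.3, 0.6], [4.3, 0.3, 0.6], [4.2, 0.3, 0.6]] yaw -0.0
end residual mm [-0.4  0.4  0.3] q6 1.09
```

View pics/v_w.png

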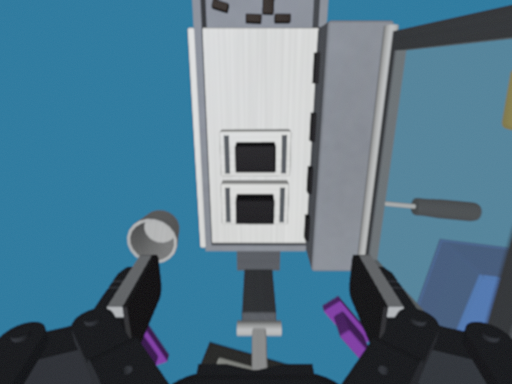

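View pics/v1.png

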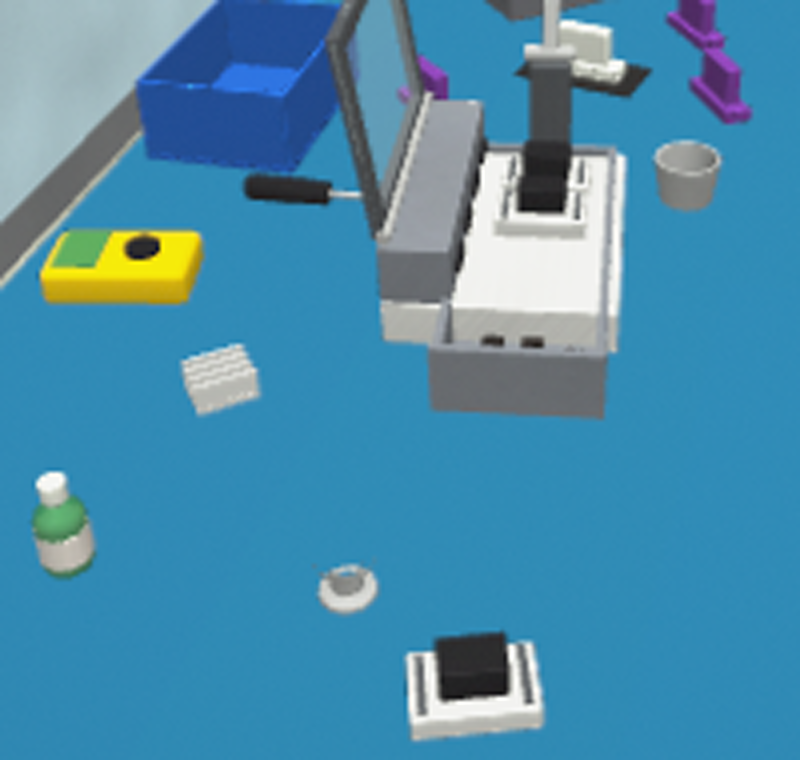

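Call:
{"method": "arm_command", "body": {
  "targets": [
    {"offset": [4.3,0.3,0.6],"yaw": 0},
    {"offset": [4.3,0.3,0.6],"yaw": 0},
    {"offset": [4.3,0.3,0.6],"yaw": 0},
    {"offset": [4.2,0.3,0.6],"yaw": 0},
    {"offset": [4.3,0.3,0.6],"yaw": 0}
  ]
}}

```text
t: 41.08
position: [0.4669, 0.1269, 0.4254]
orientation: [0.657, 0.753, -0.0, -0.0]
wrist_force: [0.3, -0.0, -1.1]
width: 0.999
```

Call:
{"method": "arm_command", "body": {
  "targets": [
    {"offset": [4.3,0.3,0.6],"yaw": 0},
    {"offset": [4.3,0.3,0.6],"yaw": 0},
    {"offset": [4.3,0.3,0.6],"yaw": 0},
    {"offset": [4.3,0.3,0.6],"yaw": 0},
    {"offset": [4.2,0.3,0.6],"yaw": 0}
  ]
}}

```text
t: 41.7
position: [0.4528, 0.3411, 0.3953]
orientation: [0.657, 0.754, -0.0, -0.0]
wrist_force: [1.2, 0.3, 0.3]
width: 0.999
```

Call:
{"method": "arm_command", "body": {
  "targets": [
    {"offset": [0,0,0],"yaw": 0},
    {"offset": [0,0,0],"yaw": 0},
    {"offset": [0,0,0],"yaw": 0},
    {"offset": [0,0,0],"yaw": 0},
    {"offset": [0,0,0],"yaw": 0}
  ]
}}

```text
t: 42.32
position: [0.4533, 0.3392, 0.396]
orientation: [0.658, 0.753, 0.0, 0.0]
wrist_force: [0.7, -0.3, 0.3]
width: 1.001
```

```bash
python3 - <<'E'
from h import *
p,ph,s=pose();print(p,ph); m,im=snap('wrist','w_w')
u,v=map(int,proj(m,[.451,.395,.042])); print(u,v); module(m,im,u,v,80)
E
```

```text
[0.45331857 0.33919902 0.39601186] 1.7060870056707436
260 105
case [ 0.4251  0.3886 80.3508 52.5561  0.3355] conn [ 0.4271  0.3826 40.6202 17.9309  0.16  ]
```

View pics/w_w.png

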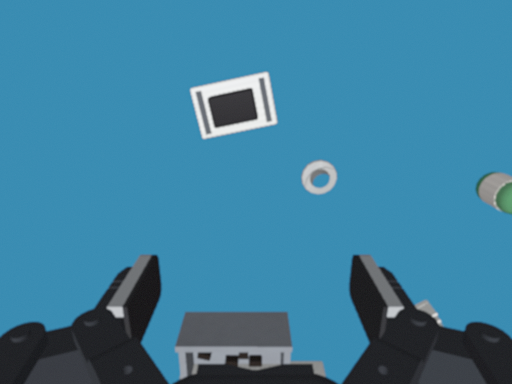

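```bash
python3 - <<'E'
from h import *
m=M('wrist');im=cv2.imread('pics/w_w.png')
c,d=module(m,im,233,107,60)
plan(c[0],c[1],.22,c[4]+np.pi/2)
E
```

```text
case [ 0.4251  0.3887 80.3421 52.5496  0.3356] conn [ 0.427   0.3827 40.6152 17.9287  0.1602]
call 1 [[1.1, -0.4, 3.5], [1.0, -0.4, 3.5], [1.1, -0.3, 3.6], [1.1, -0.3, 3.5], [1.1, -0.3, 3.5]] yaw -0.04
end residual mm [-0.   0.3 -0. ] q6 1.73
```

Call:
{"method": "arm_command", "body": {
  "targets": [
    {"offset": [1.1,-0.4,3.5],"yaw": -0.04},
    {"offset": [1.0,-0.4,3.5],"yaw": -0.04},
    {"offset": [1.1,-0.3,3.6],"yaw": -0.04},
    {"offset": [1.1,-0.3,3.5],"yaw": -0.04},
    {"offset": [1.1,-0.3,3.5],"yaw": -0.04}
  ]
}}

```text
t: 43.0
position: [0.4249, 0.389, 0.2189]
orientation: [0.578, 0.816, 0.0, 0.0]
wrist_force: [0.7, 1.3, -0.0]
width: 0.999
```

Call:
{"method": "arm_command", "body": {
  "targets": [
    {"offset": [0,0,0],"yaw": 0},
    {"offset": [0,0,0],"yaw": 0},
    {"offset": [0,0,0],"yaw": 0},
    {"offset": [0,0,0],"yaw": 0},
    {"offset": [0,0,0],"yaw": 0}
  ]
}}

```text
t: 43.62
position: [0.4252, 0.3887, 0.2203]
orientation: [0.579, 0.815, 0.0, 0.0]
wrist_force: [-1.4, 0.3, 1.0]
width: 0.997
```

```bash
python3 - <<'E'
from h import *
p,ph,s=pose(); print(p,ph,s['t']); m,im=snap('wrist','x_w'); plan(.425,.3887,.197,1.906,dec=2)
E
```

```text
[0.42515969 0.38871056 0.22034522] 1.906509118465752 43.625
call 1 [[0.0, -0.0, 0.46], [0.0, -0.0, 0.47], [0.0, -0.01, 0.46], [0.0, 0.0, 0.46], [0.0, -0.0, 0.47]] yaw 0.0
end residual mm [-0.  0.  0.] q6 1.83
```

View pics/x_w.png

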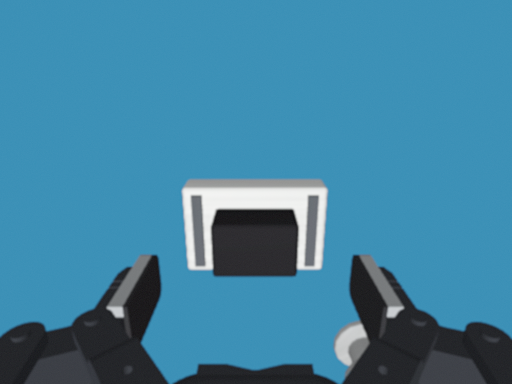

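Call:
{"method": "arm_command", "body": {
  "targets": [
    {"offset": [0,0,0.6],"yaw": 0},
    {"offset": [0,0,0.6],"yaw": 0},
    {"offset": [0,0,0.6],"yaw": 0},
    {"offset": [0,0,0.5],"yaw": 0},
    {"offset": [0,0,0],"yaw": 0}
  ]
}}

```text
t: 44.3
position: [0.4249, 0.3887, 0.1964]
orientation: [0.579, 0.815, -0.0, -0.0]
wrist_force: [0.4, 0.1, 0.5]
width: 1.004
```

Call:
{"method": "arm_command", "body": {
  "targets": [
    {"offset": [0,0,0],"yaw": 0},
    {"offset": [0,0,0],"yaw": 0},
    {"offset": [0,0,0],"yaw": 0},
    {"offset": [0,0,0],"yaw": 0},
    {"offset": [0,0,0],"yaw": 0}
  ],
  "hand": -1
}}

```text
t: 44.92
position: [0.425, 0.3888, 0.1973]
orientation: [0.579, 0.815, 0.0, 0.0]
wrist_force: [-0.8, -1.2, 5.5]
width: 0.503
```

Call:
{"method": "arm_command", "body": {
  "targets": [
    {"offset": [0,0,-0.5],"yaw": 0},
    {"offset": [0,0,-1],"yaw": 0},
    {"offset": [0,0,-2],"yaw": 0},
    {"offset": [0,0,-3.5],"yaw": 0},
    {"offset": [0,0,-3.5],"yaw": 0}
  ]
}}

```text
t: 45.55
position: [0.4248, 0.3887, 0.3035]
orientation: [0.579, 0.815, -0.0, 0.0]
wrist_force: [1.0, 0.4, -1.5]
width: 0.499
```

```bash
python3 - <<'E'
from h import *
p,ph,s=pose(); print(p,ph,s['t'],s['width'],s['wrist_force'])
a=F2W(-6,63);plan(*a,.305,1.7075)
E
```

```text
[0.42484063 0.38865965 0.30346956] 1.9068081705530129 45.55 0.49907708577605603 [ 1.02220788  0.36951042 -1.49761839]
call 1 [[-4.1, -0.9, -0.0], [-4.1, -0.9, -0.0], [-4.1, -0.7, -0.0], [-4.1, -0.7, -0.1], [-4.2, -0.6, 0.0]] yaw 0.02
call 2 [[-4.1, -0.5, 0.0], [-4.2, -0.4, -0.0], [-4.1, -0.3, -0.0], [-4.2, -0.3, -0.0], [-4.2, -0.2, -0.1]] yaw 0.02
end residual mm [ 0.3 -0.  -0.5] q6 2.03
```

Call:
{"method": "arm_command", "body": {
  "targets": [
    {"offset": [-4.1,-0.9,0],"yaw": 0.02},
    {"offset": [-4.1,-0.9,0],"yaw": 0.02},
    {"offset": [-4.1,-0.7,0],"yaw": 0.02},
    {"offset": [-4.1,-0.7,0],"yaw": 0.02},
    {"offset": [-4.2,-0.6,0],"yaw": 0.02}
  ]
}}

```text
t: 46.18
position: [0.4486, 0.1793, 0.3026]
orientation: [0.619, 0.785, 0.0, 0.0]
wrist_force: [-0.3, 0.7, -2.4]
width: 0.496
```

Call:
{"method": "arm_command", "body": {
  "targets": [
    {"offset": [-4.1,-0.5,0],"yaw": 0.02},
    {"offset": [-4.2,-0.4,0],"yaw": 0.02},
    {"offset": [-4.1,-0.3,0],"yaw": 0.02},
    {"offset": [-4.2,-0.3,0],"yaw": 0.02},
    {"offset": [-4.2,-0.2,0],"yaw": 0.02}
  ]
}}

```text
t: 46.8
position: [0.4725, -0.0282, 0.3026]
orientation: [0.658, 0.753, 0.0, 0.0]
wrist_force: [-0.1, 0.9, -2.7]
width: 0.504
```

Call:
{"method": "arm_command", "body": {
  "targets": [
    {"offset": [0,0,1.4],"yaw": 0},
    {"offset": [0,0,1.4],"yaw": 0},
    {"offset": [0,0,1.4],"yaw": 0},
    {"offset": [0,0,1.4],"yaw": 0},
    {"offset": [0,0,0],"yaw": 0}
  ]
}}

```text
t: 47.42
position: [0.4723, -0.0268, 0.2458]
orientation: [0.657, 0.754, -0.0, -0.001]
wrist_force: [-0.8, -0.5, -1.8]
width: 0.501
```

```bash
python3 - <<'E'
from h import *
p,ph,s=pose(); print(p,ph,s['t'],s['width'],s['wrist_force'],W2F(*p[:2])); m,im=snap('wrist','y_w')
plan(*F2W(-6,63),.238,1.7075,dec=2)
E
```

```text
[ 0.47226645 -0.02677713  0.24578115] 1.7067827260868549 47.425 0.5010497260205293 [-0.77419521 -0.51799705 -1.82036494] (np.float64(-6.3619769453576085), np.float64(63.217461938266595))
call 1 [[-0.0, 0.0, 0.17], [-0.01, 0.0, 0.16], [0.0, 0.01, 0.17], [-0.0, -0.0, 0.16], [-0.01, 0.0, 0.17]] yaw -0.0
end residual mm [0. 0. 0.] q6 1.21
```

View pics/y_w.png

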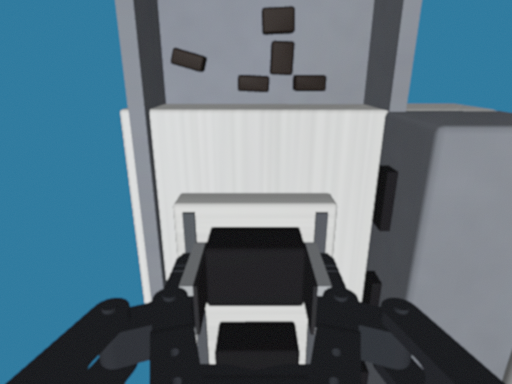

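Call:
{"method": "arm_command", "body": {
  "targets": [
    {"offset": [0,0,0.2],"yaw": 0},
    {"offset": [0,0,0.2],"yaw": 0},
    {"offset": [0,0,0.2],"yaw": 0},
    {"offset": [0,0,0.2],"yaw": 0},
    {"offset": [0,0,0],"yaw": 0}
  ]
}}

```text
t: 48.1
position: [0.4725, -0.0268, 0.2377]
orientation: [0.657, 0.754, -0.0, -0.0]
wrist_force: [-0.1, 0.3, -2.8]
width: 0.496
```

Call:
{"method": "arm_command", "body": {
  "targets": [
    {"offset": [0,0,0.04],"yaw": 0},
    {"offset": [0,0,0.04],"yaw": 0},
    {"offset": [0,0,0],"yaw": 0},
    {"offset": [0,0,0],"yaw": 0},
    {"offset": [0,0,0],"yaw": 0}
  ]
}}

```text
t: 48.72
position: [0.4725, -0.0268, 0.2373]
orientation: [0.657, 0.754, 0.0, 0.0]
wrist_force: [-2.0, 0.7, 4.5]
width: 0.497
```

Call:
{"method": "arm_command", "body": {
  "targets": [
    {"offset": [0,0,0],"yaw": 0},
    {"offset": [0,0,0],"yaw": 0},
    {"offset": [0,0,0],"yaw": 0},
    {"offset": [0,0,-0.5],"yaw": 0},
    {"offset": [0,0,-1.5],"yaw": 0}
  ],
  "hand": 0.5
}}

```text
t: 49.35
position: [0.4724, -0.0268, 0.2571]
orientation: [0.657, 0.754, -0.0, -0.0]
wrist_force: [0.1, -0.7, 0.1]
width: 0.75
```

Call:
{"method": "arm_command", "body": {
  "targets": [
    {"offset": [0,0,-4],"yaw": 0},
    {"offset": [0,0,-4],"yaw": 0},
    {"offset": [0,0,-4],"yaw": 0},
    {"offset": [0,0,-4],"yaw": 0},
    {"offset": [0,0,-4],"yaw": 0}
  ],
  "hand": -1
}}

```text
t: 49.98
position: [0.4722, -0.0267, 0.4588]
orientation: [0.657, 0.754, 0.0, 0.0]
wrist_force: [0.9, -1.3, 0.2]
width: -0.005
```

```bash
python3 - <<'E'
from h import *
p,ph,s=pose(); print(p,ph,s['t'],s['width'],s['wrist_force']); m,im=snap('wrist','z_w')
snap('side','z_s'); snap('scene','z_c'); crop('pics/z_s.png','pics/z1.png',200,100,350,260,4)
crop('pics/z_c.png','pics/z2.png',140,110,340,300,4)
E
```

```text
[ 0.47217527 -0.02674204  0.45883293] 1.7067920115878688 49.975 -0.004930592306930935 [ 0.9465976  -1.27598202  0.21710811]
```

View pics/z_w.png

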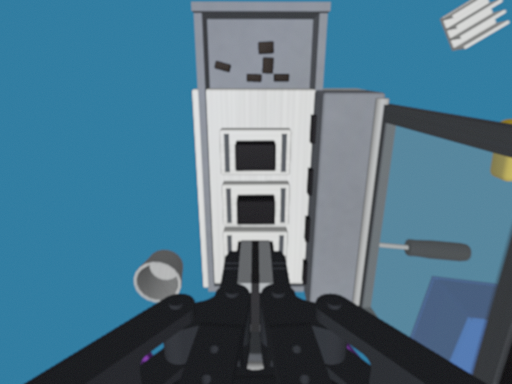

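View pics/z1.png

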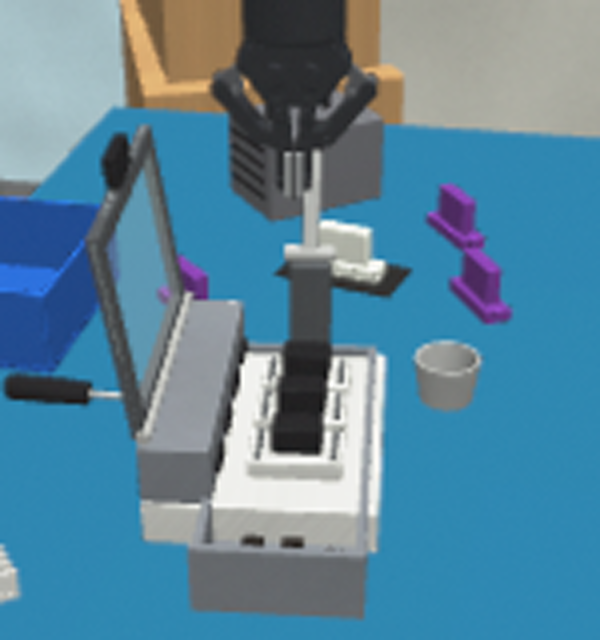

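View pics/z2.png

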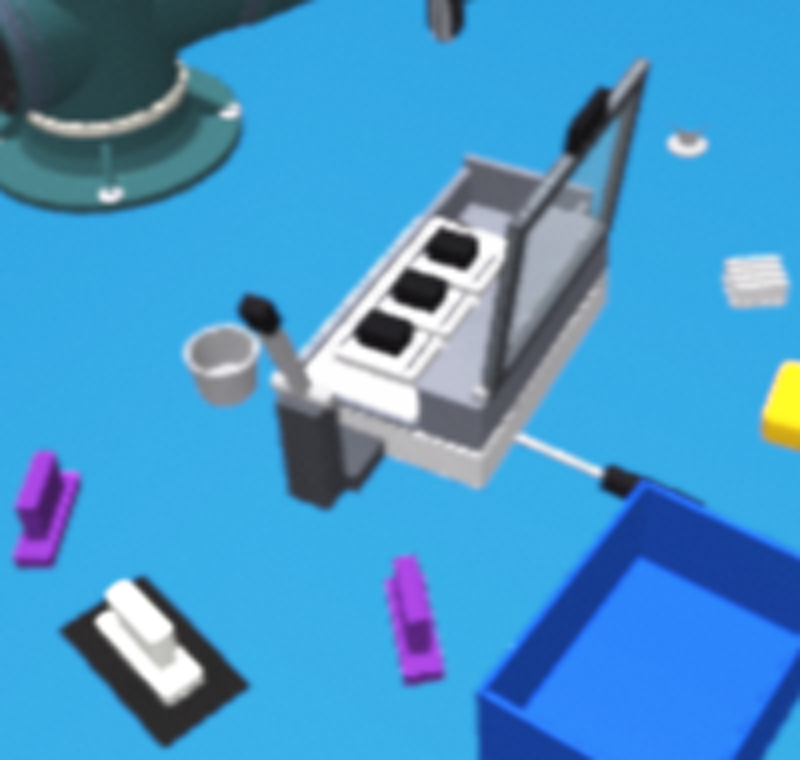

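View pics/z_s.png

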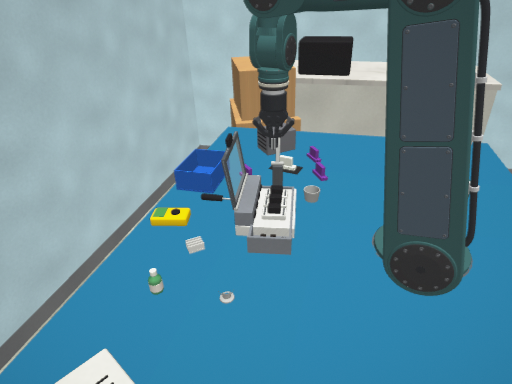

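```bash
python3 - <<'E'
from h import *
S=M('side');C=M('scene')
def t(a,b):
    p=tri([ray(S,200+a[0]/4,100+a[1]/4),ray(C,140+b[0]/4,110+b[1]/4)]); f=W2F(*p[:2]); return np.round([*f,p[2]*1000])
print('tab centre',t((117,160),(588,122)))
print('lid corner far (y-)',t((97,240),(515,222)),' near',t((146,130),(645,65)))
print('clamp grip',t((312,155),(262,313)))
W=M('wrist')
for y in(-30,0,30):
  for th in (1.6,1.7,1.8): print(y,th,[np.round(proj(m,[*F2W(115-194*np.cos(th),y),.097+.194*np.sin(th)]),1) for m in (S,C)])
E
```

```text
tab centre [145.  -0. 286.]
lid corner far (y-) [140. -36. 206.]  near [142.  38. 320.]
clamp grip [  -6. -215.  208.]
-30 1.6 [array([237.6, 135.3]), array([275. , 142.1])]
-30 1.7 [array([231.9, 135.7]), array([281.1, 144.1])]
-30 1.8 [array([226.4, 136.6]), array([287.1, 146.7])]
0 1.6 [array([236.1, 138.8]), array([279.3, 136.9])]
0 1.7 [array([230.3, 139.1]), array([285.2, 138.9])]
0 1.8 [array([224.7, 140. ]), array([291.2, 141.4])]
30 1.6 [array([234.6, 142.3]), array([283.3, 131.9])]
30 1.7 [array([228.7, 142.7]), array([289.2, 133.8])]
30 1.8 [array([222.9, 143.6]), array([295.1, 136.3])]
```

```bash
python3 - <<'E'
from h import *
p,ph,s=pose(); f=W2F(*p[:2]); print(p,ph,f,s['joint_positions'])
plan(*F2W(120,2),.52,1.7075); plan(*F2W(190,2),.51,1.7075,p0=[*F2W(120,2),.52],ph0=1.7075)
for th in np.arange(1.73,-.01,-.1):
    rho=185 if th>1.2 else 195
    xc=115-rho*np.cos(th)+10*np.sin(th); zc=97+rho*np.sin(th)+10*np.cos(th)
    print(round(th,2),'TCP fx x',round(xc+15),'z',round(zc+173))
E
```

```text
[ 0.47269216 -0.02684315  0.45877942] 1.7068602207730437 (np.float64(-5.949238065732538), np.float64(63.094034924677565)) [-2.29083021e-01  1.60920265e-01 -3.81412151e-02  1.36838286e+00
 -6.82569317e-06  1.20564752e+00]
call 1 [[-1.2, 2.5, -1.2], [-1.2, 2.5, -1.2], [-1.3, 2.6, -1.3], [-1.2, 2.5, -1.2], [-1.2, 2.5, -1.2]] yaw -0.0
end residual mm [-0.  -0.   0.2] q6 1.21
call 1 [[0.0, 1.4, 0.2], [0.0, 1.4, 0.2], [0.0, 1.4, 0.2], [0.0, 1.4, 0.2], [0.0, 1.4, 0.2]] yaw -0.0
end residual mm [-0.  0.  0.] q6 1.21
1.73 TCP fx x 169 z 451
1.63 TCP fx x 151 z 454
1.53 TCP fx x 132 z 455
1.43 TCP fx x 114 z 455
1.33 TCP fx x 96 z 452
1.23 TCP fx x 78 z 448
1.13 TCP fx x 56 z 451
1.03 TCP fx x 38 z 442
0.93 TCP fx x 21 z 432
0.83 TCP fx x 6 z 421
0.73 TCP fx x -9 z 407
0.63 TCP fx x -22 z 393
0.53 TCP fx x -33 z 377
0.43 TCP fx x -43 z 360
0.33 TCP fx x -51 z 343
0.23 TCP fx x -58 z 324
0.13 TCP fx x -62 z 305
0.03 TCP fx x -65 z 286
```

Call:
{"method": "arm_command", "body": {
  "targets": [
    {"offset": [-1.2,2.5,-1.6],"yaw": 0},
    {"offset": [-1.2,2.5,-1.6],"yaw": 0},
    {"offset": [-1.3,2.6,-1.6],"yaw": 0},
    {"offset": [-1.2,2.5,-1.3],"yaw": 0},
    {"offset": [-1.2,2.5,0],"yaw": 0}
  ]
}}

```text
t: 50.75
position: [0.6066, -0.0705, 0.5179]
orientation: [0.657, 0.754, -0.0, 0.0]
wrist_force: [-0.2, 0.1, -0.6]
width: 0.004
```

Call:
{"method": "arm_command", "body": {
  "targets": [
    {"offset": [0,1.5,0],"yaw": 0},
    {"offset": [0,1.5,0],"yaw": 0},
    {"offset": [0,1.5,0],"yaw": 0},
    {"offset": [0,1.5,0],"yaw": 0},
    {"offset": [0,1.5,0],"yaw": 0}
  ]
}}

```text
t: 51.38
position: [0.6806, -0.06, 0.517]
orientation: [0.657, 0.754, -0.0, -0.001]
wrist_force: [-0.2, -0.1, -0.3]
width: 0.002
```

```bash
python3 - <<'E'
from h import *
p,ph,s=pose(); f=W2F(*p[:2]); print(p,ph,f,s['wrist_force'])
snap('side','aa_s'); crop('pics/aa_s.png','pics/aa1.png',200,80,350,230,4)
m,_=snap('wrist','aa_w')
plan(*F2W(195,2),.44,1.7075)
E
```

```text
[ 0.68058716 -0.059993    0.51700888] 1.7067745528405776 (np.float64(195.48681358584636), np.float64(1.915925786678572)) [-0.18877496 -0.10290361 -0.29781166]
call 1 [[0.0, -0.0, 1.5], [0.0, -0.0, 1.5], [0.0, -0.1, 1.6], [0.0, 0.0, 1.5], [0.0, -0.0, 1.5]] yaw -0.0
end residual mm [-0.1  0.2 -0.1] q6 1.23
```

View pics/aa1.png

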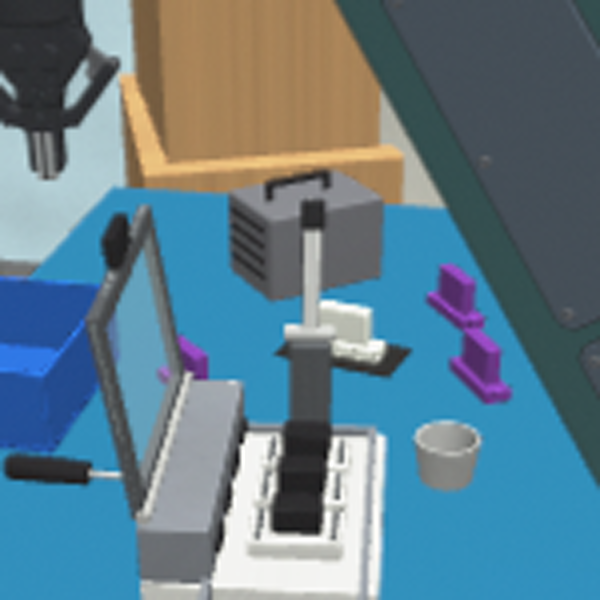

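View pics/aa_w.png

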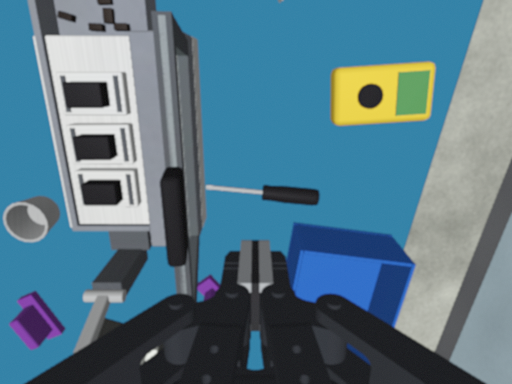

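Clear of the lid behind it. Lower, then push forward along the arc.

Call:
{"method": "arm_command", "body": {
  "targets": [
    {"offset": [0,0,1.4],"yaw": 0},
    {"offset": [0,0,1.4],"yaw": 0},
    {"offset": [0,0,1.4],"yaw": 0},
    {"offset": [0,0,1.4],"yaw": 0},
    {"offset": [0,0,1.4],"yaw": 0}
  ]
}}

```text
t: 52.1
position: [0.6793, -0.0601, 0.4472]
orientation: [0.657, 0.754, -0.0, -0.0]
wrist_force: [0.3, -0.4, 0.5]
width: -0.002
```

Call:
{"method": "arm_command", "body": {
  "targets": [
    {"offset": [0,-0.8,0],"yaw": 0},
    {"offset": [0,-0.8,0],"yaw": 0},
    {"offset": [0,-0.8,0],"yaw": 0},
    {"offset": [0,-0.8,0],"yaw": 0},
    {"offset": [0,-0.8,0],"yaw": 0}
  ]
}}

```text
t: 52.72
position: [0.64, -0.0655, 0.4487]
orientation: [0.657, 0.754, 0.0, 0.001]
wrist_force: [3.5, 0.5, 2.9]
width: -0.001
```

Call:
{"method": "arm_command", "body": {
  "targets": [
    {"offset": [0,-0.9,0],"yaw": 0},
    {"offset": [0,-0.9,0],"yaw": 0},
    {"offset": [0,-0.9,0],"yaw": 0},
    {"offset": [0,-0.9,0],"yaw": 0},
    {"offset": [0,-0.9,0],"yaw": 0}
  ]
}}

```text
t: 53.35
position: [0.5951, -0.0716, 0.4478]
orientation: [0.657, 0.754, -0.0, -0.0]
wrist_force: [3.6, 0.3, -1.6]
width: 0.001
```

```bash
python3 - <<'E'
from h import *
p,ph,s=pose(); f=W2F(*p[:2]); print(p,ph,f,s['wrist_force'])
snap('side','bb_s'); crop('pics/bb_s.png','pics/bb1.png',200,80,350,230,4)
E
```

```text
[ 0.59511882 -0.07161269  0.44776944] 1.706793054982113 (np.float64(109.23233340454881), np.float64(2.0546703886845616)) [ 3.63731229  0.29871798 -1.55328397]
```

View pics/bb1.png

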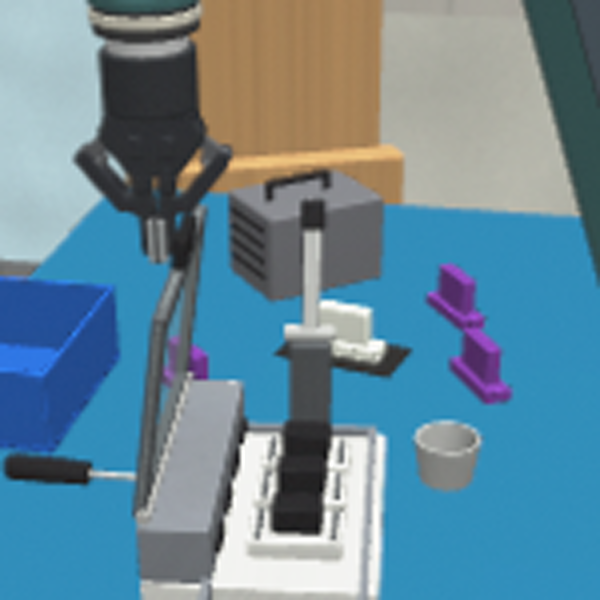

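Call:
{"method": "arm_command", "body": {
  "targets": [
    {"offset": [0,-0.9,0],"yaw": 0},
    {"offset": [0,-0.9,0],"yaw": 0},
    {"offset": [0,-0.9,0],"yaw": 0},
    {"offset": [0,-0.9,0.1],"yaw": 0},
    {"offset": [0,-0.9,0.2],"yaw": 0}
  ]
}}

```text
t: 54.02
position: [0.5505, -0.0777, 0.4451]
orientation: [0.657, 0.754, 0.0, 0.0]
wrist_force: [2.7, 0.6, -0.8]
width: 0.002
```

Call:
{"method": "arm_command", "body": {
  "targets": [
    {"offset": [0,-0.9,0.2],"yaw": 0},
    {"offset": [0,-0.9,0.4],"yaw": 0},
    {"offset": [0,-0.9,0.5],"yaw": 0},
    {"offset": [0,-0.9,0.5],"yaw": 0},
    {"offset": [0,-0.9,0.6],"yaw": 0}
  ]
}}

```text
t: 54.65
position: [0.5059, -0.0838, 0.4227]
orientation: [0.657, 0.754, -0.0, -0.0]
wrist_force: [1.2, 0.5, 2.8]
width: -0.001
```

```bash
python3 - <<'E'
from h import *
p,ph,s=pose(); f=W2F(*p[:2]); print(p,ph,f,s['wrist_force'])
snap('side','cc_s'); crop('pics/cc_s.png','pics/cc1.png',200,80,350,230,4)
E
```

```text
[ 0.50592796 -0.08383921  0.42271166] 1.7067703543986439 (np.float64(19.207363348433805), np.float64(2.0996547056547366)) [1.18559307 0.49754115 2.80680452]
```

View pics/cc1.png

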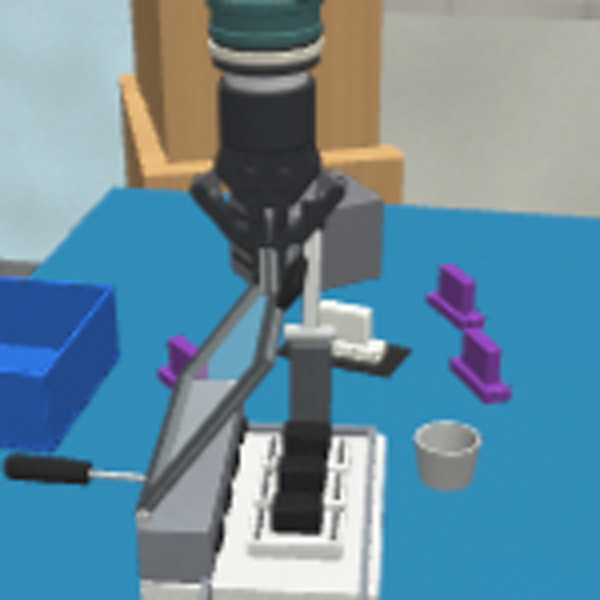

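Call:
{"method": "arm_command", "body": {
  "targets": [
    {"offset": [0,-1.0,0.7],"yaw": 0},
    {"offset": [0,-1.0,0.8],"yaw": 0},
    {"offset": [0,-0.9,0.9],"yaw": 0},
    {"offset": [0,-0.8,1.0],"yaw": 0},
    {"offset": [0,-0.8,1.0],"yaw": 0}
  ]
}}

```text
t: 55.32
position: [0.4615, -0.0899, 0.3786]
orientation: [0.657, 0.754, -0.0, -0.0]
wrist_force: [0.6, 0.6, 1.7]
width: 0.004
```

Call:
{"method": "arm_command", "body": {
  "targets": [
    {"offset": [0,-0.7,1.0],"yaw": 0},
    {"offset": [0,-0.7,1.1],"yaw": 0},
    {"offset": [0,-0.6,1.1],"yaw": 0},
    {"offset": [0,-0.6,1.1],"yaw": 0},
    {"offset": [0,-0.5,1.1],"yaw": 0}
  ]
}}

```text
t: 55.95
position: [0.4309, -0.0941, 0.3243]
orientation: [0.657, 0.754, -0.0, -0.0]
wrist_force: [2.2, -0.5, 1.9]
width: 0.002
```

```bash
python3 - <<'E'
from h import *
p,ph,s=pose(); f=W2F(*p[:2]); print(p,ph,f,s['wrist_force'])
snap('side','dd_s'); crop('pics/dd_s.png','pics/dd1.png',200,80,350,260,4)
E
```

```text
[ 0.43092925 -0.09409993  0.32434771] 1.7067591352671228 (np.float64(-56.48996452434645), np.float64(2.15759107129203)) [ 2.17426286 -0.51376505  1.88232951]
```

View pics/dd1.png

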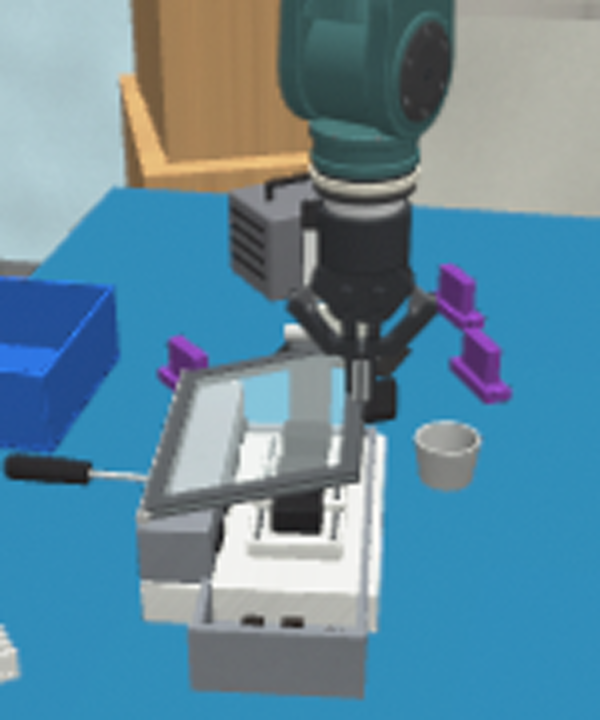

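Call:
{"method": "arm_command", "body": {
  "targets": [
    {"offset": [0,-0.4,0.8],"yaw": 0},
    {"offset": [0,-0.3,0.8],"yaw": 0},
    {"offset": [0,-0.2,0.7],"yaw": 0},
    {"offset": [0,-0.1,0.6],"yaw": 0},
    {"offset": [0,0,0.4],"yaw": 0}
  ]
}}

```text
t: 56.62
position: [0.4212, -0.0954, 0.2917]
orientation: [0.657, 0.753, -0.0, -0.0]
wrist_force: [-1.7, -0.8, 1.9]
width: -0.0
```

Call:
{"method": "arm_command", "body": {
  "targets": [
    {"offset": [0,0,0.3],"yaw": 0},
    {"offset": [0,0,0.2],"yaw": 0},
    {"offset": [0,0,0.1],"yaw": 0},
    {"offset": [0,0,0.1],"yaw": 0},
    {"offset": [0,0,0],"yaw": 0}
  ]
}}

```text
t: 57.25
position: [0.4214, -0.0954, 0.2851]
orientation: [0.657, 0.754, 0.0, 0.0]
wrist_force: [-0.5, -0.5, -0.9]
width: 0.003
```

Call:
{"method": "arm_command", "body": {
  "targets": [
    {"offset": [0,0,0.1],"yaw": 0},
    {"offset": [0,0,0.1],"yaw": 0},
    {"offset": [0,0,0.05],"yaw": 0},
    {"offset": [0,0,0],"yaw": 0},
    {"offset": [0,0,0],"yaw": 0}
  ]
}}

```text
t: 57.88
position: [0.4214, -0.0954, 0.2826]
orientation: [0.657, 0.754, 0.0, 0.0]
wrist_force: [1.1, -0.6, -0.2]
width: 0.003
```

Call:
{"method": "arm_command", "body": {
  "targets": [
    {"offset": [0,0,0.1],"yaw": 0},
    {"offset": [0,0,0.1],"yaw": 0},
    {"offset": [0,0,0.05],"yaw": 0},
    {"offset": [0,0,0],"yaw": 0},
    {"offset": [0,0,0],"yaw": 0}
  ]
}}

```text
t: 58.5
position: [0.4213, -0.0954, 0.2803]
orientation: [0.657, 0.754, 0.0, 0.0]
wrist_force: [-2.8, 0.4, 7.4]
width: 0.001
```

```bash
python3 - <<'E'
from h import *
p,ph,s=pose(); f=W2F(*p[:2]); print(p,ph,f,s['wrist_force'])
snap('side','ee_s'); crop('pics/ee_s.png','pics/ee1.png',200,80,350,260,4)
E
```

```text
[ 0.42132706 -0.09539041  0.28033054] 1.706820068488943 (np.float64(-66.17844073742255), np.float64(2.188013269007895)) [-2.81387129  0.38844741  7.42701012]
```

View pics/ee1.png

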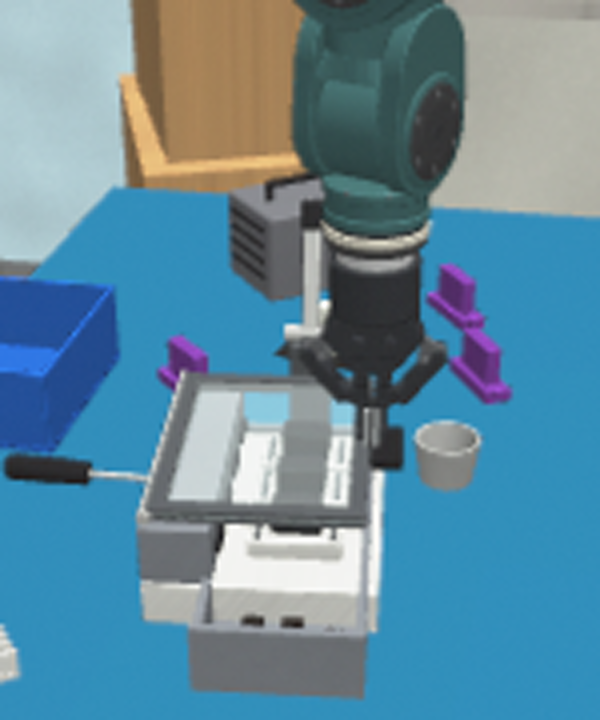

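Call:
{"method": "arm_command", "body": {
  "targets": [
    {"offset": [0,0,0.07],"yaw": 0},
    {"offset": [0,0,0.07],"yaw": 0},
    {"offset": [0,0,0],"yaw": 0},
    {"offset": [0,0,0],"yaw": 0},
    {"offset": [0,0,0],"yaw": 0}
  ]
}}

```text
t: 59.18
position: [0.4213, -0.0953, 0.28]
orientation: [0.657, 0.754, 0.0, 0.001]
wrist_force: [-9.8, 3.2, 32.0]
width: 0.001
```

Call:
{"method": "arm_command", "body": {
  "targets": [
    {"offset": [0,0,-2],"yaw": 0},
    {"offset": [0,0,-4],"yaw": 0},
    {"offset": [0,0,-4],"yaw": 0},
    {"offset": [0,0,-4],"yaw": 0},
    {"offset": [0,0,-4.2],"yaw": 0}
  ]
}}

```text
t: 59.8
position: [0.4212, -0.0953, 0.4619]
orientation: [0.657, 0.754, 0.0, 0.0]
wrist_force: [0.9, -1.4, -0.7]
width: 0.0
```

```bash
python3 - <<'E'
from h import *
p,ph,s=pose(); f=W2F(*p[:2]); print(p,ph,f,s['wrist_force'],s['t'])
snap('side','ff_s'); crop('pics/ff_s.png','pics/ff1.png',200,80,350,260,4); snap('scene','ff_c'); crop('pics/ff_c.png','pics/ff2.png',140,110,340,300,4)
plan(*F2W(0,-268),.462,1.7075)
for th in np.arange(1.8,-.01,-.1):
    rho=115
    yc=-190+rho*np.cos(th)-9*np.sin(th); zc=117+rho*np.sin(th)+9*np.cos(th)
    print(round(th,2),'TCP y',round(yc-11),'z',round(zc+173))
E
```

```text
[ 0.42118154 -0.09530811  0.46194461] 1.706797306232682 (np.float64(-66.31138333284287), np.float64(2.2893777580407644)) [ 0.88518854 -1.44774338 -0.69470892] 59.8
call 1 [[-5.4, 1.3, 0.0], [-5.4, 1.3, 0.1], [-5.4, 1.4, 0.0], [-5.4, 1.3, 0.1], [-5.4, 1.3, 0.0]] yaw -0.0
end residual mm [-0.   0.1 -0.1] q6 1.02
1.8 TCP y -236 z 400
1.7 TCP y -225 z 403
1.6 TCP y -213 z 405
1.5 TCP y -202 z 405
1.4 TCP y -190 z 405
1.3 TCP y -179 z 403
1.2 TCP y -168 z 400
1.1 TCP y -157 z 397
1.0 TCP y -146 z 392
0.9 TCP y -137 z 386
0.8 TCP y -127 z 379
0.7 TCP y -119 z 371
0.6 TCP y -111 z 362
0.5 TCP y -104 z 353
0.4 TCP y -99 z 343
0.3 TCP y -94 z 333
0.2 TCP y -90 z 322
0.1 TCP y -87 z 310
-0.0 TCP y -86 z 299
```

View pics/ff1.png

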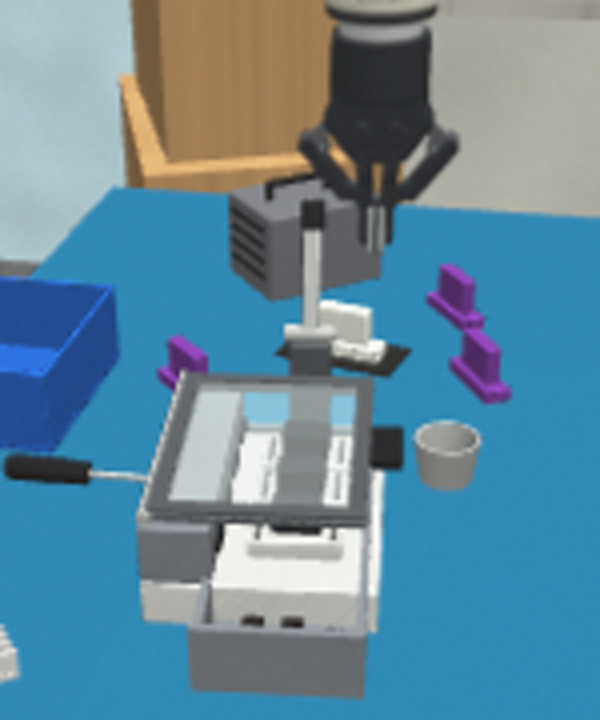

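View pics/ff2.png

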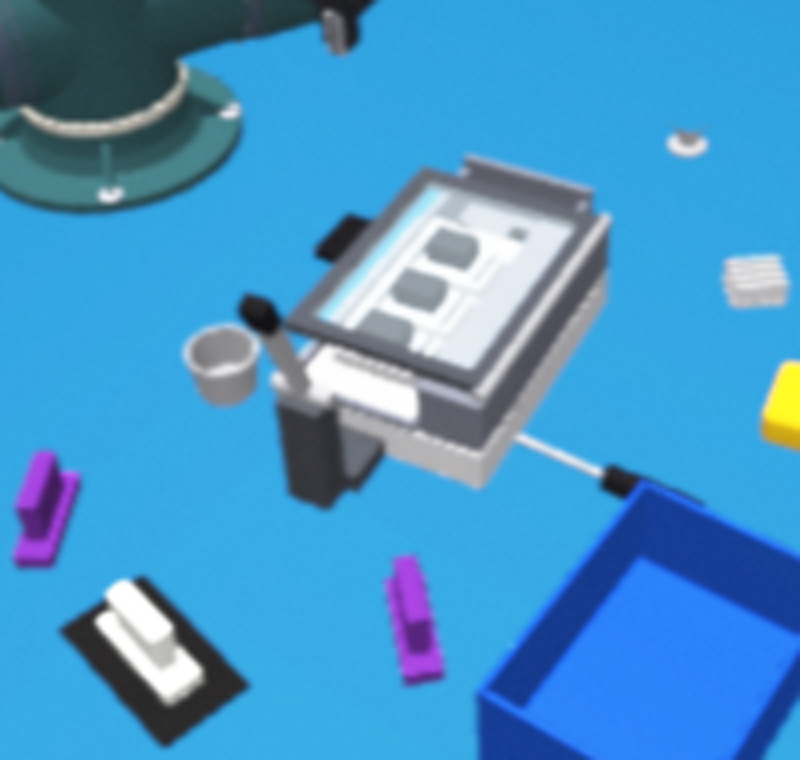

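Call:
{"method": "arm_command", "body": {
  "targets": [
    {"offset": [-5.4,1.3,-0.3],"yaw": 0},
    {"offset": [-5.4,1.3,-0.3],"yaw": 0},
    {"offset": [-5.4,1.4,0],"yaw": 0},
    {"offset": [-5.4,1.3,0],"yaw": 0},
    {"offset": [-5.4,1.3,0],"yaw": 0}
  ]
}}

```text
t: 60.52
position: [0.5238, -0.3558, 0.4659]
orientation: [0.657, 0.753, 0.0, -0.0]
wrist_force: [0.4, -0.5, 0.8]
width: -0.003
```

```bash
python3 - <<'E'
from h import *
p,ph,s=pose(); f=W2F(*p[:2]); print(p,ph,f,s['wrist_force'],s['t'])
m,_=snap('wrist','gg_w');snap('scene','gg_c'); crop('pics/gg_c.png','pics/gg2.png',140,110,340,300,4)
E
```

```text
[ 0.52383539 -0.35578546  0.46591062] 1.7066446819747583 (np.float64(-0.12067912399608277), np.float64(-269.74931845891797)) [ 0.42566899 -0.51722351  0.79914542] 60.525
```

View pics/gg_w.png

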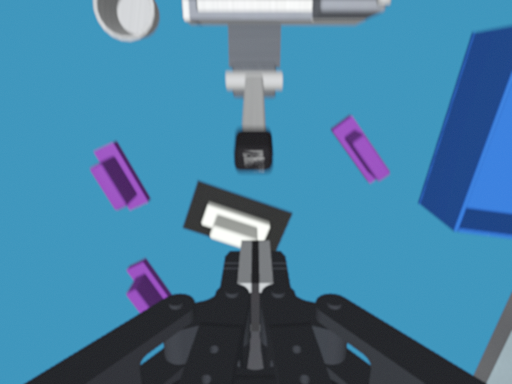

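View pics/gg2.png

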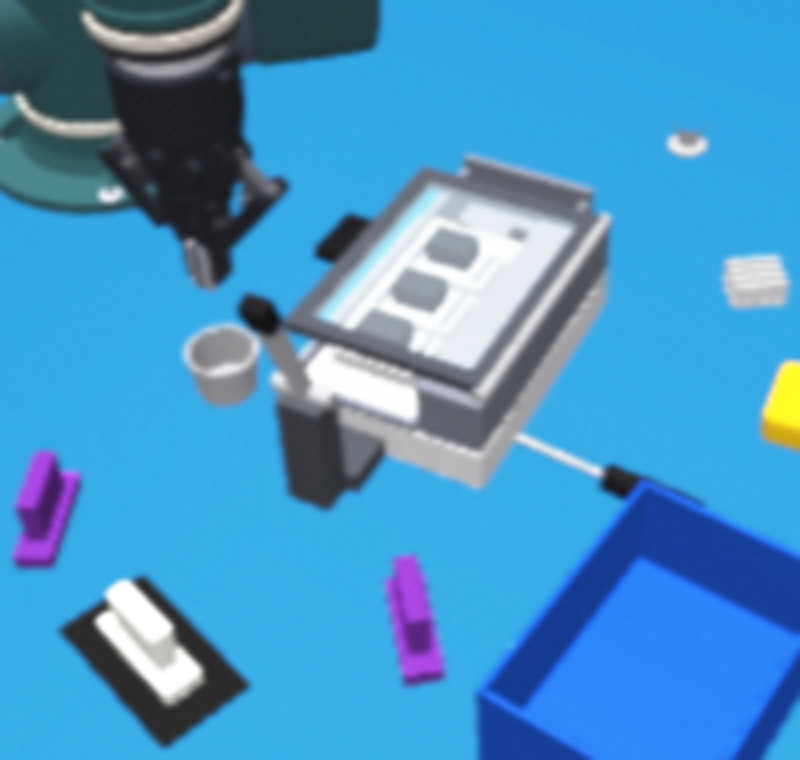

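```bash
python3 - <<'E'
from h import *
m=M('wrist')
for u,v in [(254,157),(254,132),(254,170)]:
  print([np.round(W2F(*onz(m,u,v,z)[:2]),1).tolist() for z in (.22,.235,.245)])
E
```

```text
[[-0.8, -239.2], [-0.7, -235.6], [-0.6, -233.1]]
[[-0.7, -223.0], [-0.6, -220.5], [-0.5, -218.8]]
[[-0.8, -248.0], [-0.7, -243.7], [-0.7, -240.8]]
```

Call:
{"method": "arm_command", "body": {
  "targets": [
    {"offset": [0,0,1.6],"yaw": 0},
    {"offset": [0,0,1.6],"yaw": 0},
    {"offset": [0,0,1.6],"yaw": 0},
    {"offset": [0,0,1.6],"yaw": 0},
    {"offset": [0,0,1.2],"yaw": 0}
  ]
}}

```text
t: 61.25
position: [0.5232, -0.3536, 0.3896]
orientation: [0.657, 0.754, 0.0, -0.001]
wrist_force: [-0.7, -0.3, 0.8]
width: 0.001
```

Call:
{"method": "arm_command", "body": {
  "targets": [
    {"offset": [0.6,0,0],"yaw": 0},
    {"offset": [0.7,0,0],"yaw": 0},
    {"offset": [0.7,0,0],"yaw": 0},
    {"offset": [0.7,0,0],"yaw": 0},
    {"offset": [0.7,0,0],"yaw": 0}
  ]
}}

```text
t: 61.88
position: [0.5187, -0.3198, 0.391]
orientation: [0.657, 0.754, -0.0, 0.0]
wrist_force: [-0.3, -1.9, 1.5]
width: 0.0
```

```bash
python3 - <<'E'
from h import *
p,ph,s=pose(); f=W2F(*p[:2]); print(p,ph,f,s['wrist_force'],s['t'])
snap('scene','hh_c'); crop('pics/hh_c.png','pics/hh2.png',140,110,340,300,4)
E
```

```text
[ 0.51871782 -0.3197836   0.39098406] 1.7068619278048909 (np.float64(-0.2831583484226886), np.float64(-233.3859175287641)) [-0.29838367 -1.89590253  1.45611245] 61.875
```

View pics/hh2.png

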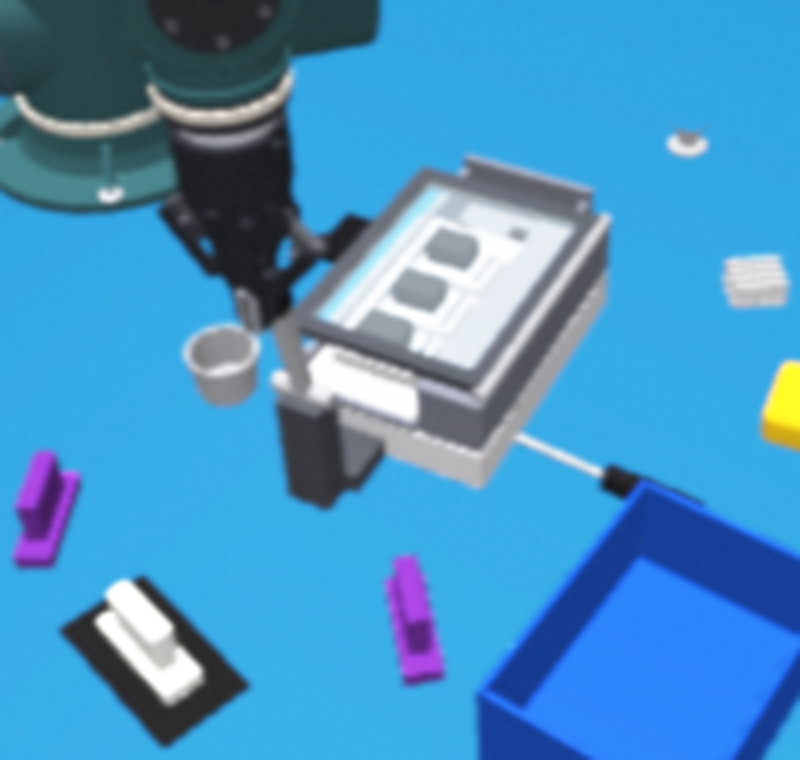

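Call:
{"method": "arm_command", "body": {
  "targets": [
    {"offset": [0.9,0,0],"yaw": 0},
    {"offset": [0.9,0,0],"yaw": 0},
    {"offset": [0.9,0,0],"yaw": 0},
    {"offset": [0.9,0,0],"yaw": 0},
    {"offset": [0.9,0,0],"yaw": 0}
  ]
}}

```text
t: 62.55
position: [0.5125, -0.275, 0.3905]
orientation: [0.657, 0.754, -0.0, -0.0]
wrist_force: [0.6, -2.3, -0.6]
width: 0.003
```

Call:
{"method": "arm_command", "body": {
  "targets": [
    {"offset": [0.9,0,0],"yaw": 0},
    {"offset": [0.9,0,0.1],"yaw": 0},
    {"offset": [0.9,0,0.3],"yaw": 0},
    {"offset": [0.9,0,0.4],"yaw": 0},
    {"offset": [0.8,0,0.5],"yaw": 0}
  ]
}}

```text
t: 63.18
position: [0.5066, -0.2314, 0.3774]
orientation: [0.657, 0.754, 0.0, 0.0]
wrist_force: [-0.5, -0.3, 1.9]
width: 0.0
```

```bash
python3 - <<'E'
from h import *
p,ph,s=pose(); f=W2F(*p[:2]); print(p,ph,f,s['wrist_force'],s['t'])
snap('side','ii_s'); crop('pics/ii_s.png','pics/ii1.png',200,80,350,260,4);snap('scene','ii_c'); crop('pics/ii_c.png','pics/ii2.png',140,110,340,300,4)
E
```

```text
[ 0.50659368 -0.23139746  0.37743028] 1.7069665159296437 (np.float64(-0.2464332582870661), np.float64(-144.17211607502685)) [-0.45419497 -0.31424111  1.91800168] 63.175
```

View pics/ii1.png

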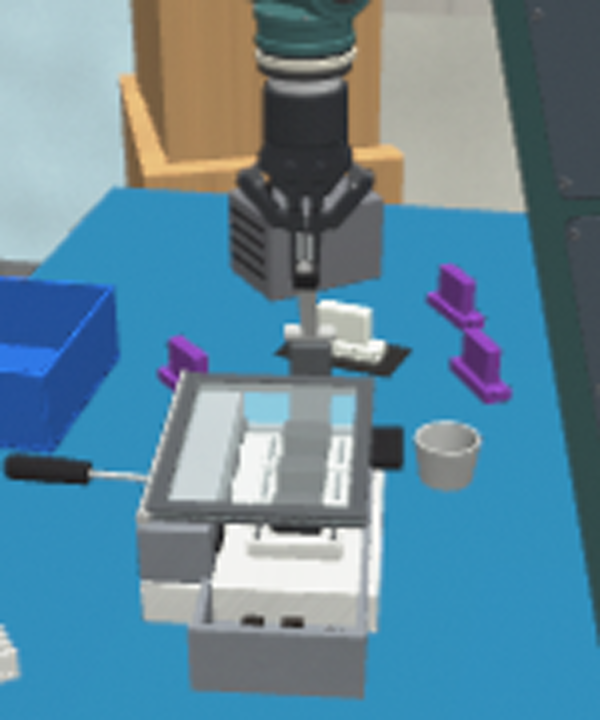

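View pics/ii2.png

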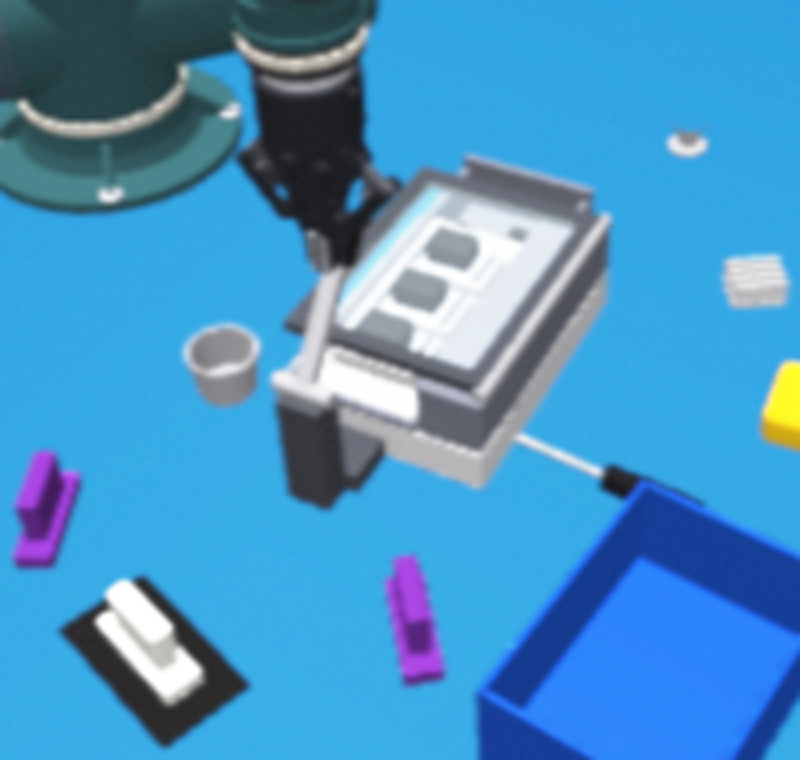

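Call:
{"method": "arm_command", "body": {
  "targets": [
    {"offset": [0.7,0,0.6],"yaw": 0},
    {"offset": [0.7,0,0.7],"yaw": 0},
    {"offset": [0.6,0,0.8],"yaw": 0},
    {"offset": [0.6,0,0.8],"yaw": 0},
    {"offset": [0.5,0,0.8],"yaw": 0}
  ]
}}

```text
t: 63.9
position: [0.5024, -0.2009, 0.34]
orientation: [0.657, 0.754, -0.0, -0.0]
wrist_force: [-0.2, -0.3, 1.6]
width: -0.001
```

Call:
{"method": "arm_command", "body": {
  "targets": [
    {"offset": [0.5,0,0.7],"yaw": 0},
    {"offset": [0.4,0,0.7],"yaw": 0},
    {"offset": [0.3,0,0.7],"yaw": 0},
    {"offset": [0.2,0,0.6],"yaw": 0},
    {"offset": [0.2,0,0.4],"yaw": 0}
  ]
}}

```text
t: 64.53
position: [0.5002, -0.1854, 0.3093]
orientation: [0.657, 0.754, 0.0, -0.0]
wrist_force: [0.6, -0.4, 0.9]
width: -0.006
```

```bash
python3 - <<'E'
from h import *
p,ph,s=pose(); f=W2F(*p[:2]); print(p,ph,f,s['wrist_force'],s['t'])
snap('scene','jj_c'); crop('pics/jj_c.png','pics/jj2.png',140,110,340,300,4)
E
```

```text
[ 0.50024383 -0.18537613  0.30928879] 1.7067815546232876 (np.float64(-0.26397074466451115), np.float64(-97.71478885122383)) [ 0.63419603 -0.37779609  0.88785986] 64.525
```

View pics/jj2.png

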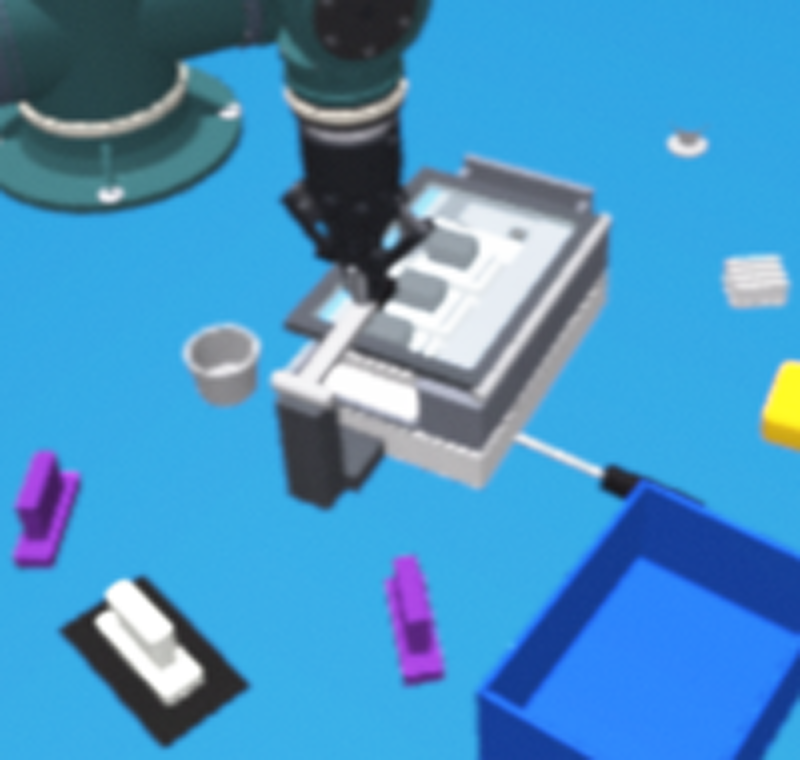

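Now the last centimetre, in small steps until it stops.

Call:
{"method": "arm_command", "body": {
  "targets": [
    {"offset": [0,0,0.2],"yaw": 0},
    {"offset": [0,0,0.2],"yaw": 0},
    {"offset": [0,0,0.2],"yaw": 0},
    {"offset": [0,0,0.1],"yaw": 0},
    {"offset": [0,0,0],"yaw": 0}
  ]
}}

```text
t: 65.2
position: [0.5003, -0.1856, 0.3026]
orientation: [0.657, 0.753, -0.0, -0.0]
wrist_force: [0.9, -0.8, -0.2]
width: -0.007
```

Call:
{"method": "arm_command", "body": {
  "targets": [
    {"offset": [0,0,0.1],"yaw": 0},
    {"offset": [0,0,0.1],"yaw": 0},
    {"offset": [0,0,0],"yaw": 0},
    {"offset": [0,0,0],"yaw": 0},
    {"offset": [0,0,0],"yaw": 0}
  ]
}}

```text
t: 65.82
position: [0.5003, -0.1856, 0.3007]
orientation: [0.657, 0.754, -0.0, 0.0]
wrist_force: [-0.4, 0.6, 0.2]
width: -0.0
```

Call:
{"method": "arm_command", "body": {
  "targets": [
    {"offset": [0,0,0.1],"yaw": 0},
    {"offset": [0,0,0.06],"yaw": 0},
    {"offset": [0,0,0],"yaw": 0},
    {"offset": [0,0,0],"yaw": 0},
    {"offset": [0,0,0],"yaw": 0}
  ]
}}

```text
t: 66.45
position: [0.5003, -0.1855, 0.2991]
orientation: [0.657, 0.754, 0.0, 0.0]
wrist_force: [0.3, 0.8, 3.4]
width: 0.001
```

Call:
{"method": "arm_command", "body": {
  "targets": [
    {"offset": [0,0,0.05],"yaw": 0},
    {"offset": [0,0,0.03],"yaw": 0},
    {"offset": [0,0,0],"yaw": 0},
    {"offset": [0,0,0],"yaw": 0},
    {"offset": [0,0,0],"yaw": 0}
  ]
}}

```text
t: 67.08
position: [0.5004, -0.1857, 0.2985]
orientation: [0.657, 0.753, -0.0, 0.0]
wrist_force: [-0.7, -1.6, 5.2]
width: -0.002
```

Call:
{"method": "arm_command", "body": {
  "targets": [
    {"offset": [0,0,0.04],"yaw": 0},
    {"offset": [0,0,0.02],"yaw": 0},
    {"offset": [0,0,0],"yaw": 0},
    {"offset": [0,0,0],"yaw": 0},
    {"offset": [0,0,0],"yaw": 0}
  ]
}}

```text
t: 67.7
position: [0.5005, -0.1858, 0.2982]
orientation: [0.658, 0.753, -0.0, 0.001]
wrist_force: [-2.1, -2.3, 9.1]
width: 0.002
```

Call:
{"method": "arm_command", "body": {
  "targets": [
    {"offset": [0,0,0.04],"yaw": 0},
    {"offset": [0,0,0],"yaw": 0},
    {"offset": [0,0,0],"yaw": 0},
    {"offset": [0,0,0],"yaw": 0},
    {"offset": [0,0,0],"yaw": 0}
  ]
}}

```text
t: 68.32
position: [0.5006, -0.1859, 0.298]
orientation: [0.658, 0.753, -0.0, 0.001]
wrist_force: [-1.6, -2.8, 10.0]
width: -0.001
```

Call:
{"method": "arm_command", "body": {
  "targets": [
    {"offset": [0,0,-1],"yaw": 0},
    {"offset": [0,0,-3],"yaw": 0},
    {"offset": [0,0,-4],"yaw": 0},
    {"offset": [0,0,-4],"yaw": 0},
    {"offset": [0,0,-4],"yaw": 0}
  ]
}}

```text
t: 68.95
position: [0.5, -0.1853, 0.4589]
orientation: [0.657, 0.754, 0.0, -0.0]
wrist_force: [0.6, 0.2, -0.2]
width: 0.001
```

Call:
{"method": "arm_command", "body": {
  "targets": [
    {"offset": [-4,-4,0],"yaw": 0},
    {"offset": [-4,-4,0],"yaw": 0},
    {"offset": [-4,-4,0],"yaw": 0},
    {"offset": [-4,-4,0],"yaw": 0},
    {"offset": [-4,-4,0],"yaw": 0}
  ]
}}

```text
t: 69.58
position: [0.3279, -0.4119, 0.4576]
orientation: [0.657, 0.754, 0.0, -0.0]
wrist_force: [1.4, -0.3, 0.1]
width: 0.001
```

```bash
python3 - <<'E'
from h import *
p,ph,s=pose(); f=W2F(*p[:2]); print(p,ph,f,s['wrist_force'],s['t'])
snap('side','kk_s'); crop('pics/kk_s.png','pics/kk1.png',200,80,350,260,4);snap('scene','kk_c'); crop('pics/kk_c.png','pics/kk2.png',140,110,340,300,4); snap('wrist','kk_w')
C=M('scene');S=M('side')
for th in (0,.03,.06,.1):
  print(th,[np.round(((np.array(proj(m,[*F2W(0,-190+130*np.cos(th)),.117+.130*np.sin(th)]))-o)*4),0) for m,o in((C,(140,110)),(S,(200,80)))])
E
```

```text
[ 0.32786425 -0.41187066  0.45758682] 1.7068298513197302 (np.float64(-201.90757191010528), np.float64(-298.59870495894955)) [ 1.40358844 -0.34001036  0.14637843] 69.575
0 [array([389., 288.]), array([299., 392.])]
0.03 [array([388., 284.]), array([299., 388.])]
0.06 [array([388., 281.]), array([299., 384.])]
0.1 [array([387., 276.]), array([299., 379.])]
```

View pics/kk1.png

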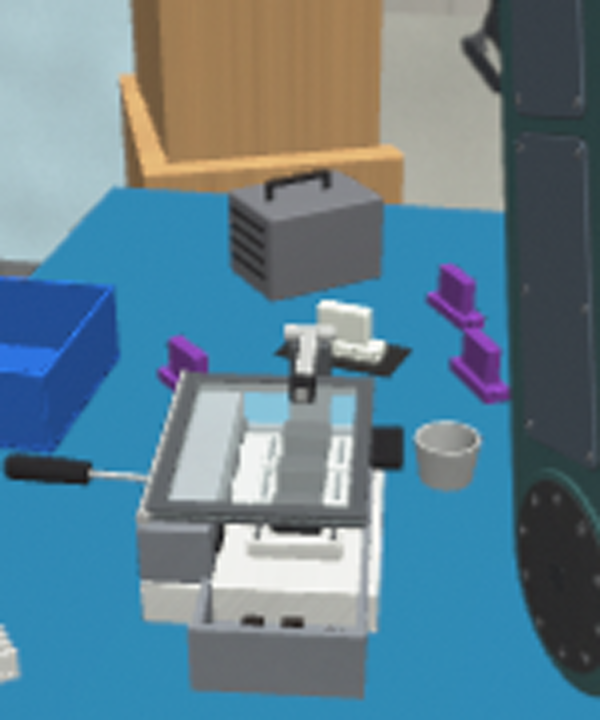

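View pics/kk2.png

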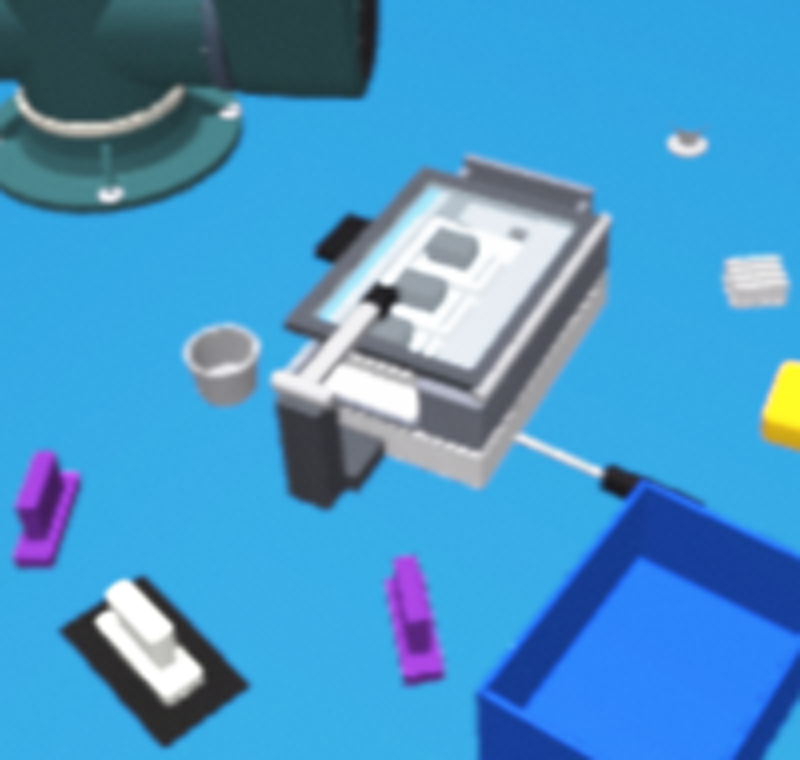

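View pics/kk_w.png

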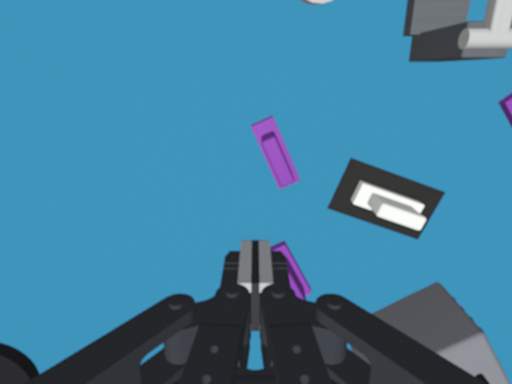

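```bash
python3 - <<'E'
from h import *
print(r.finish_job(), r.state()['t'])
E
```

```text
the job is handed in; nothing more can be done
the job is handed in; nothing more can be done
```

The fixture was prepared in the order asked and the job was handed in at about 70 s of the 210 s allowed. The interface gave no verdict.

- **Chips:** One stroke with the white scraper pushed all five chips into the trough, and the fingers never touched them. A close view afterwards showed five chips in the trough and a bare plate. The scraper went back upright in the middle of its pad.
- **Modules:** I found three modules in all views and no fourth. They lie flat and side by side at about fixture y -62, 1 and 63 mm, long sides front to back. The third sat a few centimetres from my first estimate, so I measured it again before gripping it. While setting the second one down, the wrist force briefly reached 26 N, higher than I intended but well under the limits.
- **Lid:** I pushed the tab down until it met a hard stop. At 32 N it had stopped moving, and in both camera views it is level.
- **Clamp:** I swung the lever over in small steps until it stopped. It moved freely at about 2 N, then the force rose to 10 N with almost no travel. In the side and scene views its end is where a fully closed lever should be, to within about 0.02 rad. The force rose more gradually than it did at the lid's stop, so this is the least certain of my checks.

The last pictures show the scraper still on its pad. The bystanders I could see had not moved, and the arm was clear of everything.

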